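Sort the flour cartridges by weight and load the full one

ROBOT

A 6-joint arm with a two-finger parallel gripper is mounted at the origin on the work surface. World frame = base frame: x ahead of the robot, y to its left, z up, the work surface at z = 0. Lengths are in mm, angles in rad, forces in N, time in s.
With the tool pointing down it reaches from about 300 to 775 mm from the base axis. Payload 14.6 kg.
Tool frame: the origin (TCP) lies midway between the tips of the shut fingers; the grasp point (between the pads) lies 19 mm behind it; x points along the fingers, z is the direction in which the jaws open and shut, and the axes are right-handed (so a half turn about x gives the same grasp; the last joint's range is limited). The gripper opens to 94 mm and grips with 3 to 60 N. Pads are 16 mm wide; open, the fingers measure 119 mm over their backs; the gripper's body (75 mm by 177 mm) begins 78 mm behind the grasp point.
Start: joints at [1.132, 0.3, 1.521, -0, 1.321, -0.067], TCP at [199.808, 512.412, 205.446] pointing down, gripper open.
Joint ranges: [-3.03, 3.03], [-0.79, 2.21], [0.23, 2.52], [-1.04, 4.18], [0, 3.07], [-2.55, 2.55]. Speed limits (rad/s): [2.22, 2.22, 2.57, 3.14, 3.14, 3.14].

INTERFACE

Orientations are given as [roll, pitch, yaw] about the fixed x, y, z axes, in that order (R = Rz(yaw) Ry(pitch) Rx(roll)).
In Python, from cell import * gives the robot as it stands.
- The arm moves only by the tool play_rows, never from a script. Its argument "motion" is one flat list of numbers, 7 for each row, row after row: the turn, a rotation vector about the tool's x, y, z in rad, then the shift along the tool's x, y, z in m, then the closure, from -1 (fully open) to 1 (shut), so that 0 is half open. In form: [rx, ry, rz, x, y, z, fingers, rx, ry, rz, x, y, z, fingers, ...]. A call has 1 to 20 rows; each row shifts and turns the pose as measured when the row begins, along the tool's axes as they then stand; what a row does not reach is not made up. A row lasts 1/10 s, in which the tool goes at most 50 mm and 8.59 degrees, less where a joint would pass 70% of its speed; a pose out of reach is approached as far as the arm can. A call with a gripper value outside its range is refused whole. The fingers move at their own pace and stop on an object; "newtons" is the grip in N (left out, the last holds). Time passes only in rows, so rows that do not move let the fingers close. It gives the time, the measured TCP pose, the force and the opening at its end, in the units of the state.
- read_state(): the state, without advancing time (a new reading comes with each control period).
- camera(name): name is "side" or "top" or "wrist"; returns (picture, depth): 400x640x3 uint8, blue, green, red; 400x640 float32, mm along the optical axis (not along the pixel's ray), 0 where there is no reading.
- camera_params(name): a dict with "fx", "fy", "cx", "cy" (pixels), "T" (4x4, takes a point from camera to world coordinates). Camera axes: x right, y down, z forward; pixel columns grow to the right and rows downward; lengths in mm; the calibration is good to about 2 mm. A picture is of the moment at which its call begins: read the wrist's pose just before it. camera_params takes no time and is no camera call; for the wrist camera it gives the pose at the moment of the call.
- sign_off(): hands the job in, once; it reports no verdict.
Trained networks look in the newest picture that a camera, given by its name, has taken for a name from the list of things; names that differ only in an ending like _2 or _b are one class to them, and where a whole thing is asked for, a point or a joint stands for the part that bears it (a point fixed in the world has none). Each returns a list of dicts, best first, with "conf" (0 to 1); they miss things now and then, are a little off and sometimes report something else, mostly with a low value. They report only what shows in the picture. A call takes as long as a camera call.
- masks_of(camera, name): "region" (400x640 bool, what is visible of it).
- place_of(camera, name): "at" ([x, y, z] in mm, in the coordinates of the camera as it stood for that picture, good to about 4 mm: a listed point, or the origin of a listed thing).
The state is a dict: "clock": time; "joints": joint angles; "qd": joint speeds; "effort": joint torques, N m; "eef_pos": TCP position; "eef_rot": TCP orientation; "wrist_force": force on the tool from outside, world axes, zero at the start; "moment": the same for the moment, N m; "finger_gap": finger opening in mm.
Only numpy, scipy, OpenCV 4.12 (cv2) and the standard library are available. Lean on these libraries where they do the work, as an engineer would, in place of code of your own. Each camera call takes 0.05 s, during which the arm holds its last target.

TASK

Three look-alike flour cartridges lie on the bench: one is full and heavy, two are empty, and only lifting them tells which. Set the two empty ones down gently, flat in the shallow dark tray; lay the full one on the loader's open bed with its nose towards the spring plunger, let go of it, then take it by its tail fin and push it in under the bridge against the plunger until its whole body drops behind the step and stays held there. Leave the bowl and the shaker where they are.

Things in the scene. Friction and masses are not known exactly. Their poses are not given: they have to be found in the camera images.
- cart_a_mid (a point): One of three look-alike flour cartridges; one (unknown) is full, 0.64-0.86 kg, two are empty, 0.21-0.29 kg. Aluminium box body 110 long x 44 wide x 44 high, lying flat; grey upright tail fin 18 thick behind it, 55 to 95 mm back from the body's centre, 14 to 56 mm above the underside. Point: centre of the body, 22 above its underside; x to the nose (face at +55), z up. Grasp across the 44 width.
- cart_b_mid (a point): One of three look-alike flour cartridges; one (unknown) is full, 0.64-0.86 kg, two are empty, 0.21-0.29 kg. Aluminium box body 110 long x 44 wide x 44 high, lying flat; grey upright tail fin 18 thick behind it, 55 to 95 mm back from the body's centre, 14 to 56 mm above the underside. Point: centre of the body, 22 above its underside; x to the nose (face at +55), z up. Grasp across the 44 width.
- cart_c_mid (a point): One of three look-alike flour cartridges; one (unknown) is full, 0.64-0.86 kg, two are empty, 0.21-0.29 kg. Aluminium box body 110 long x 44 wide x 44 high, lying flat; grey upright tail fin 18 thick behind it, 55 to 95 mm back from the body's centre, 14 to 56 mm above the underside. Point: centre of the body, 22 above its underside; x to the nose (face at +55), z up. Grasp across the 44 width.
- loader: Fixed loader, turned on the bench. Origin on the bench under the step edge, x the push direction, z up (mm). White open bed x -125 to 0, 60 wide, top z 22. Pocket from x 0, floor z 12 (step 10 high). Side walls 55 high, 49 apart, x 35 to 175; flared guides lead in from x 5, there about 70 apart. Bridge x 70 to 100, z 76 to 82.
- notch (a point): Point on the pocket floor of the loader (12 mm above the bench) where the centre of the held cartridge's underside belongs, 55 mm past the step edge; axes as the loader's. Push the body's centre at least 2 mm past this point (rear face clear of the step), lower it 10 mm and let go: the spring presses it back against the step. Short of that, the spring pushes it out again.
- plunger (a joint): Dark spring plunger at the loader's far end: travel in m, 0 at rest (face 98 mm past the step edge), up to 0.030 pushed in; about 4.5 N at the start and 0.3 N more for each mm, so about 8 N with a cartridge held behind the step (reads about 0.012).
- tray: Fixed shallow dark steel tray, 190 (its x) x 210 (its y), rim 16 high, walls 4 thick, floor 4 thick. Origin under its centre on the bench; z up. It has room for two cartridges side by side, about 110 apart along its y.
- bowl: Bystander: loose steel bowl, 120 across, 55 high. Origin at the centre of its underside.
- shaker: Bystander: loose round metal shaker, 52 across, 97 high. Origin at the centre of its underside.

How it is judged (in metres and radians):
On the way:
1. a cartridge lies on the loader's open bed, nose towards the plunger (within 0.3 rad), its body centre 80 mm behind to 20 mm past the step, the plunger not yet pushed, and the fingers have let go of it (((x of cart_a_mid in the frame of loader between -0.08 and 0.02 m and y of cart_a_mid in the frame of loader between -0.015 and 0.015 m and z of cart_a_mid in the frame of loader between 0.039 and 0.05 m and contact force between the fingers and cart_a below 0.1 N and angle between the x axis of cart_a_mid and the x axis of loader, either way round below 0.3 rad and value of joint plunger below 0.003 m) or (x of cart_b_mid in the frame of loader between -0.08 and 0.02 m and y of cart_b_mid in the frame of loader between -0.015 and 0.015 m and z of cart_b_mid in the frame of loader between 0.039 and 0.05 m and contact force between the fingers and cart_b below 0.1 N and angle between the x axis of cart_b_mid and the x axis of loader, either way round below 0.3 rad and value of joint plunger below 0.003 m) or (x of cart_c_mid in the frame of loader between -0.08 and 0.02 m and y of cart_c_mid in the frame of loader between -0.015 and 0.015 m and z of cart_c_mid in the frame of loader between 0.039 and 0.05 m and contact force between the fingers and cart_c below 0.1 N and angle between the x axis of cart_c_mid and the x axis of loader, either way round below 0.3 rad and value of joint plunger below 0.003 m))), for 0.2 s.
At the end, for the whole second after the job is handed in: Full cartridge at rest in the pocket behind the step, level, body centre 50-61 mm past the step edge, within 8 mm of the lane's middle, plunger held 8-17.5 mm in. Both empties at rest flat on the tray's floor, centres within it, the tray bearing 0.8-4.5 N (an empty's weight) from each (((x of cart_a_mid in the frame of loader between 0.05 and 0.061 m and y of cart_a_mid in the frame of loader between -0.008 and 0.008 m and z of cart_a_mid in the frame of loader below 0.038 m and angle between cart_a_mid's own z axis and vertical below 0.08 rad and linear speed of cart_a below 0.02 m/s and (x of cart_b_mid in the frame of tray between -0.095 and 0.095 m and y of cart_b_mid in the frame of tray between -0.105 and 0.105 m and z of cart_b_mid in the frame of tray below 0.034 m and angle between cart_b_mid's own z axis and vertical below 0.12 rad and linear speed of cart_b below 0.02 m/s and contact force between cart_b and tray between 0.8 and 4.5 N) and (x of cart_c_mid in the frame of tray between -0.095 and 0.095 m and y of cart_c_mid in the frame of tray between -0.105 and 0.105 m and z of cart_c_mid in the frame of tray below 0.034 m and angle between cart_c_mid's own z axis and vertical below 0.12 rad and linear speed of cart_c below 0.02 m/s and contact force between cart_c and tray between 0.8 and 4.5 N)) or (x of cart_b_mid in the frame of loader between 0.05 and 0.061 m and y of cart_b_mid in the frame of loader between -0.008 and 0.008 m and z of cart_b_mid in the frame of loader below 0.038 m and angle between cart_b_mid's own z axis and vertical below 0.08 rad and linear speed of cart_b below 0.02 m/s and (x of cart_a_mid in the frame of tray between -0.095 and 0.095 m and y of cart_a_mid in the frame of tray between -0.105 and 0.105 m and z of cart_a_mid in the frame of tray below 0.034 m and angle between cart_a_mid's own z axis and vertical below 0.12 rad and linear speed of cart_a below 0.02 m/s and contact force between cart_a and tray between 0.8 and 4.5 N) and (x of cart_c_mid in the frame of tray between -0.095 and 0.095 m and y of cart_c_mid in the frame of tray between -0.105 and 0.105 m and z of cart_c_mid in the frame of tray below 0.034 m and angle between cart_c_mid's own z axis and vertical below 0.12 rad and linear speed of cart_c below 0.02 m/s and contact force between cart_c and tray between 0.8 and 4.5 N)) or (x of cart_c_mid in the frame of loader between 0.05 and 0.061 m and y of cart_c_mid in the frame of loader between -0.008 and 0.008 m and z of cart_c_mid in the frame of loader below 0.038 m and angle between cart_c_mid's own z axis and vertical below 0.08 rad and linear speed of cart_c below 0.02 m/s and (x of cart_a_mid in the frame of tray between -0.095 and 0.095 m and y of cart_a_mid in the frame of tray between -0.105 and 0.105 m and z of cart_a_mid in the frame of tray below 0.034 m and angle between cart_a_mid's own z axis and vertical below 0.12 rad and linear speed of cart_a below 0.02 m/s and contact force between cart_a and tray between 0.8 and 4.5 N) and (x of cart_b_mid in the frame of tray between -0.095 and 0.095 m and y of cart_b_mid in the frame of tray between -0.105 and 0.105 m and z of cart_b_mid in the frame of tray below 0.034 m and angle between cart_b_mid's own z axis and vertical below 0.12 rad and linear speed of cart_b below 0.02 m/s and contact force between cart_b and tray between 0.8 and 4.5 N))) and value of joint plunger between 0.008 and 0.0175 m); the robot touches nothing.
It fails at once if the bowl is moved by more than 40 mm (distance of bowl from where it was at the start of the episode above 0.04 m).
It fails at once if the shaker is moved by more than 40 mm (distance of shaker from where it was at the start of the episode above 0.04 m).
It fails at once if a cartridge is dropped (falls free of the fingers at over 0.7 m/s) ((contact force between the fingers and cart_a below 0.1 N and linear speed of cart_a above 0.7 m/s) or (contact force between the fingers and cart_b below 0.1 N and linear speed of cart_b above 0.7 m/s) or (contact force between the fingers and cart_c below 0.1 N and linear speed of cart_c above 0.7 m/s)).
It also fails if it takes over 72 s, if anything falls off the work surface, if the arm or the gripper's body presses on something with over 40 N, if the wrist force passes 120 N, or if a joint passes its speed limit or range.

## Working session

There is one attempt and no reset: what is moved stays moved. The work goes in short steps, Python scripts to look and compute and a tool call to move; the robot and the scene stay as the last step left them, time stands still between calls to the robot, and variables do not carry over. Pictures are saved under pics/ and viewed, and the job is handed in when it is done.

Besides the shell and the picture viewer there is one more tool, called after "Emit:" by a JSON object that holds its "name" and its "arguments". play_rows: Moves the arm, as the interface text tells. Its arguments: {"type":"object","properties":{"motion":{"type":"array","items":{"type":"number"}},"newtons":{"type":"number"}},"required":["motion"]}

```bash
mkdir -p pics; ls; python3 - <<'E'
from cell import *
import cv2,numpy as np
s=read_state();print(s)
for n in ["top","side"]:
    p,d=camera(n);cv2.imwrite(f"pics/{n}0.png",p)
    P=camera_params(n);print(n,P)
    T=np.array(P["T"])
    for k in ["cart_a_mid","loader","notch","tray","bowl","shaker","plunger"]:
        try:
            for r in place_of(n,k):
                a=np.append(r["at"],1);print(n,k,round(r["conf"],2),(T@a)[:3].round(1))
        except Exception as e: print(k,e)
print(read_state()["clock"])
E
```

```text
pics
{'clock': 0.0, 'joints': array([ 1.13239468e+00,  3.00467215e-01,  1.52158754e+00,  9.01420823e-06,
        1.32072698e+00, -6.66096773e-02]), 'qd': array([-9.86101865e-04, -1.91777993e-03,  8.82658938e-04,  8.17518092e-05,
       -7.77713920e-04, -3.43656900e-04]), 'effort': array([-1.28942604e-03, -5.31796539e+01, -3.52737772e+01,  7.07698753e-02,
        2.42694304e-02, -1.37886700e-04]), 'eef_pos': array([199.69641312, 512.17298513, 204.88573736]), 'eef_rot': array([ 3.06764033,  1.56960721, -2.01654285]), 'wrist_force': array([ 0.28186918, -0.36474172,  0.08020975]), 'moment': array([ 0.01121354,  0.00319845, -0.00492926]), 'finger_gap': 94.02165063538433}
top {'fx': 454.669929956634, 'fy': 454.669929956634, 'cx': 319.08920167424174, 'cy': 201.23470139565956, 'T': array([[-5.04119476e-03, -9.94095505e-01,  1.08391482e-01,
         4.46655164e+02],
       [-9.99684294e-01,  2.34185045e-03, -2.50165435e-02,
         2.44494149e+01],
       [ 2.46149968e-02, -1.08483375e-01, -9.93793469e-01,
         1.26355905e+03],
       [ 0.00000000e+00,  0.00000000e+00,  0.00000000e+00,
 
[... 439 characters left out ...]
0759526546, 'cy': 199.3897162299756, 'T': array([[-9.77263818e-01, -1.33407358e-01,  1.64796560e-01,
         4.24657151e+02],
       [-2.10828452e-01,  5.28894405e-01, -8.22083981e-01,
         8.10776531e+02],
       [ 2.25120731e-02, -8.38136734e-01, -5.44995433e-01,
         5.89160541e+02],
       [ 0.00000000e+00,  0.00000000e+00,  0.00000000e+00,
         1.00000000e+00]])}
side cart_a_mid 0.57 [ 533.5 -110.7   18.8]
side loader 0.95 [519.4 297.4  -6.7]
side notch 0.59 [574.9 313.7  12.6]
side tray 0.6 [ 440.2 -332.     1.1]
side bowl 0.63 [741.7 -56.7  -2.1]
side shaker 0.6 [730.1 107.7  -3. ]
plunger it knows: bowl, cart_a_mid, cart_b_mid, cart_c_mid, loader, notch, shaker, tray
0.7
```

View pics/top0.png

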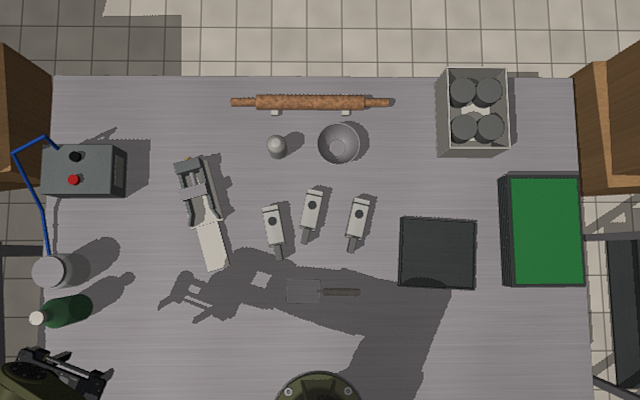

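View pics/side0.png

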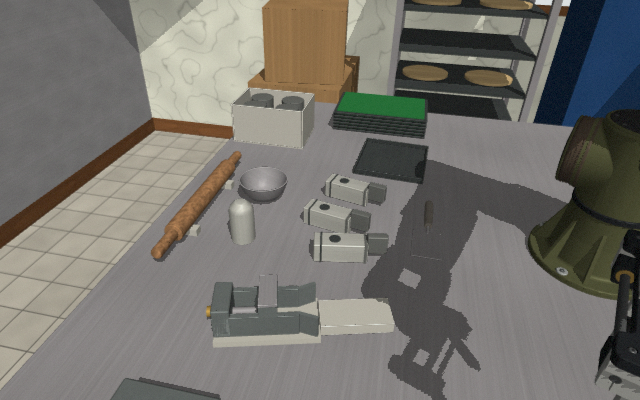

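The top view shows three cartridges at about (273,228), (312,212) and (358,222) with their fins towards the robot. The loader is at about (200,215) with its bed at (212,248), and the tray is at (438,252). Next I measure them from depth.

```bash
cat > h.py <<'E'
from cell import *
import cv2,numpy as np
from scipy.spatial.transform import Rotation as Ro
def cloud(n):
    p,d=camera(n);P=camera_params(n)
    v,u=np.mgrid[0:400,0:640]
    X=np.stack([(u-P["cx"])/P["fx"]*d,(v-P["cy"])/P["fy"]*d,d,np.ones_like(d)],-1)
    W=X@np.array(P["T"]).T
    W=W[...,:3];W[d<=0]=np.nan
    return p,d,W
def st():
    s=read_state();print({k:np.round(s[k],3) for k in ["clock","joints","eef_pos","eef_rot","wrist_force","moment","finger_gap"]})
    return s
E
python3 - <<'E'
from h import *
p,d,W=cloud("top")
def rect(m,name):
    q=W[m][:,:2].astype(np.float32)
    r=cv2.minAreaRect(q);print(name,len(q),np.round(r[0],1),np.round(r[1],1),round(r[2],1),np.nanmedian(W[m][:,2]).round(1))
v,u=np.mgrid[0:400,0:640]
def box(a,b,c,e): return (u>=a)&(u<c)&(v>=b)&(v<e)
Z=W[...,2]
m=(Z>38)&(Z<49)&box(255,175,385,265)
n,l,s,c=cv2.connectedComponentsWithStats(m.astype(np.uint8))
for i in range(1,n):
    if s[i,4]>50: print(s[i]); rect(l==i,"cart top")
m=(Z>49)&(Z<66)&box(255,195,385,265)
n,l,s,c=cv2.connectedComponentsWithStats(m.astype(np.uint8))
for i in range(1,n):
    if s[i,4]>10: print(s[i]); rect(l==i,"fin top")
m=(Z>16)&(Z<28)&box(180,210,240,280); rect(m,"bed")
m=(Z>48)&(Z<62)&box(160,140,240,280); rect(m,"walls")
m=(Z>70)&box(160,140,240,280); rect(m,"bridge")
m=(Z>11)&(Z<21)&box(390,205,490,300); rect(m,"trayrim")
m=(Z<7)&box(405,222,470,280); print(np.nanmedian(Z[m]))
# crop zoom
cv2.imwrite("pics/z1.png",cv2.resize(p[140:290,150:400],None,fx=3,fy=3,interpolation=cv2.INTER_CUBIC))
for k in ["cart_a_mid","notch","loader","tray"]:
    for r in masks_of("top",k):
        mm=r["region"]; rect(mm&np.isfinite(Z),k+" mask %.2f"%r["conf"])
    for r in place_of("top",k): print(k,(np.array(camera_params("top")["T"])@np.append(r["at"],1)).round(1),r["conf"])
E
```

```text
[300 189  24  42 636]
cart top 636 [558.2  14.8] [ 43.8 109.7] 77.6 43.6
[346 197  25  43 650]
cart top 650 [ 531.4 -110.6] [ 44.5 115. ] 76.5 43.2
[262 205  24  42 649]
cart top 649 [515.2 117. ] [109.   44.3] 10.9 43.5
[301 228  10  17 104]
fin top 104 [485.7  30.8] [17.7 41.4] 78.5 55.1
[348 236  10  18 108]
fin top 108 [462.7 -92.9] [19.2 42.4] 77.2 55.0
[274 245   9  16 110]
fin top 110 [442.6 102.9] [41.1 17.8] 9.8 54.8
bed 1055 [480.6 289.5] [170.5  77.6] 10.8 21.5
walls 358 [603.1 326.4] [169.6  82.8] 18.5 54.3
bridge 425 [636.6 333.2] [104.2  69. ] 17.2 80.5
trayrim 448 [ 438.3 -332.1] [211.3 190. ] 86.3 15.0
3.141950308008063
cart_a_mid mask 0.70 393 [734.1 104.5] [56.2 62.3] 43.8 84.9
cart_a_mid mask 0.64 829 [ 518.5 -106.7] [ 44.6 156.7] 77.0 43.4
cart_a_mid [ 536.1 -109.2   21.     1. ] 0.69
notch mask 0.72 3294 [553.6 308. ] [318.5  90.1] 16.6 22.2
notch [570.3 316.9  10.2   1. ] 0.57
loader mask 0.84 3309 [554.8 307.9] [320.2  91.7] 14.7 22.2
loader [525.1 298.1  -1.9   1. ] 0.9
tray mask 0.70 781 [ 518.5 -107.3] [ 44.9 154.7] 77.2 43.4
tray [ 438.7 -330.7    3.5    1. ] 0.8
```

```bash
python3 - <<'E'
from h import *
p,d=camera("wrist");cv2.imwrite("pics/w0.png",p)
print(np.array(camera_params("wrist")["T"]).round(3))
s=st();R=Ro.from_euler('xyz',s["eef_rot"]).as_matrix();print(R.round(3))
E
```

```text
[[ 3.63000e-01  9.06000e-01  2.15000e-01  1.38046e+02]
 [ 9.32000e-01 -3.54000e-01 -8.40000e-02  5.36582e+02]
 [ 0.00000e+00  2.31000e-01 -9.73000e-01  3.84674e+02]
 [ 0.00000e+00  0.00000e+00  0.00000e+00  1.00000e+00]]
{'clock': np.float64(1.2), 'joints': array([ 1.132,  0.3  ,  1.521, -0.   ,  1.321, -0.067]), 'eef_pos': array([199.817, 512.424, 205.449]), 'eef_rot': array([-0.258,  1.571,  0.941]), 'wrist_force': array([-0.576, -0.573,  0.862]), 'moment': array([ 0.026,  0.018, -0.014]), 'finger_gap': np.float64(93.908)}
[[ 0.    -0.932  0.363]
 [ 0.     0.363  0.932]
 [-1.    -0.     0.   ]]
```

View pics/z1.png

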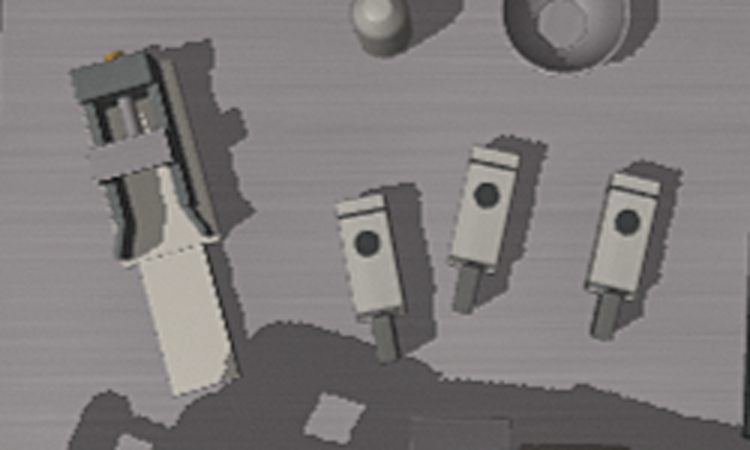

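View pics/w0.png

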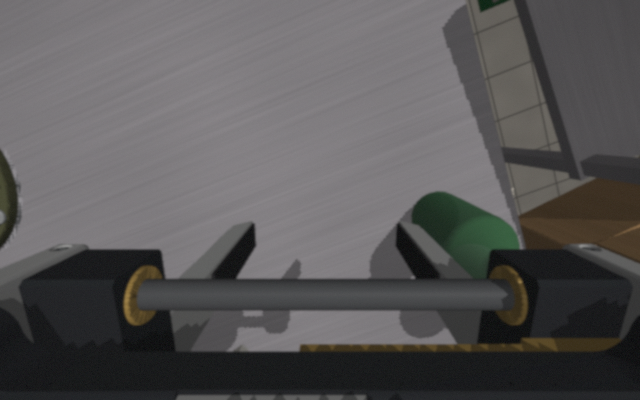

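```bash
cat >> h.py <<'E'
def plan(wps,step=40.,rstep=0.12):
    """wps: list of (x,y,z,psi_deg,closure,[step]) ; prints rows in tool frame"""
    s=read_state();R=Ro.from_euler('xyz',s["eef_rot"]).as_matrix();p=s["eef_pos"].copy()
    psi=np.degrees(np.arctan2(R[1,2],R[0,2]))
    tilt=R.T@np.cross(R[:,0],[0,0,-1.])
    print("now",s["clock"].round(2),p.round(1),"psi",psi.round(2),"tilt(y,z)",tilt.round(4)[1:],"gap",s["finger_gap"].round(1),"F",s["wrist_force"].round(2))
    tot=0
    for w in wps:
        st_=w[5] if len(w)>5 else step
        t=np.array(w[:3],float);dpsi=(w[3]-psi+180)%360-180
        n=int(max(np.ceil(np.linalg.norm(t-p)/st_),np.ceil(abs(np.radians(dpsi))/rstep),1))
        print("->",w,"rows",n);tot+=n
        for i in range(n):
            a=np.radians(psi); dv=(t-p)/n
            y=np.array([-np.sin(a),np.cos(a),0]);z=np.array([np.cos(a),np.sin(a),0])
            r=[-np.radians(dpsi)/n,0,0,-dv[2]/1000,dv@y/1000,dv@z/1000,w[4]]
            print(", ".join(f"{v:.4f}".rstrip('0').rstrip('.') if abs(v)>=5e-5 else "0" for v in r)+",")
            psi+=dpsi/n
        p=t
    print("total",tot)
E
python3 - <<'E'
from h import *
plan([(515,117,120,100.9,-0.5)],rstep=.1)
# loader refine from top
p,d,W=cloud("top");Q=W.reshape(-1,3);Q=Q[np.isfinite(Q[:,0])]
o=np.array([523.,299.])
for th in [14,15,16,17,18,19,20]:
    a=np.radians(th);X=(Q[:,:2]-o)@np.array([[np.cos(a),-np.sin(a)],[np.sin(a),np.cos(a)]])
    m=(abs(Q[:,2]-21.5)<2)&(X[:,0]>-140)&(X[:,0]<-8)&(abs(X[:,1])<45)
    B=X[m]; near=B[B[:,0]>-45];far=B[B[:,0]<-80]
    f=lambda q:(np.percentile(q,3).round(1),np.percentile(q,97).round(1))
    m2=(abs(Q[:,2]-80)<3)&(X[:,0]>60)&(X[:,0]<110)&(abs(X[:,1])<45)
    print(th,"near y",f(near[:,1]),"far y",f(far[:,1]),"x",f(B[:,0]),"bridge",f(X[m2][:,0]),f(X[m2][:,1]), cv2.minAreaRect(X[m].astype(np.float32)), cv2.minAreaRect(X[m2].astype(np.float32)))
E
```

```text
Traceback (most recent call last):
  File "h.py", line 19, in plan
    print("now",s["clock"].round(2),p.round(1),"psi",psi.round(2),"tilt(y,z)",tilt.round(4)[1:],"gap",s["finger_gap"].round(1),"F",s["wrist_force"].round(2))
                ^^^^^^^^^^^^^^^^
AttributeError: 'float' object has no attribute 'round'
```

```bash
sed -i 's/s\["clock"\].round(2)/round(s["clock"],2)/; s/s\["finger_gap"\].round(1)/round(s["finger_gap"],1)/' h.py
python3 - <<'E'
from h import *
plan([(515,117,120,100.9,-0.5)],rstep=.1)
# loader refine from top
p,d,W=cloud("top");Q=W.reshape(-1,3);Q=Q[np.isfinite(Q[:,0])]
o=np.array([523.,299.])
for th in [15,16,17,18]:
    a=np.radians(th);X=(Q[:,:2]-o)@np.array([[np.cos(a),-np.sin(a)],[np.sin(a),np.cos(a)]])
    m=(abs(Q[:,2]-21.5)<2)&(X[:,0]>-140)&(X[:,0]<-8)&(abs(X[:,1])<45)
    B=X[m]; near=B[B[:,0]>-45];far=B[B[:,0]<-80]
    f=lambda q:(np.percentile(q,3).round(1),np.percentile(q,97).round(1))
    m2=(abs(Q[:,2]-80)<3)&(X[:,0]>60)&(X[:,0]<110)&(abs(X[:,1])<45)
    print(th,"near y",f(near[:,1]),"far y",f(far[:,1]),"x",f(B[:,0]),"bridge",f(X[m2][:,0]),f(X[m2][:,1]), cv2.minAreaRect(X[m].astype(np.float32)), cv2.minAreaRect(X[m2].astype(np.float32)))
E
```

```text
now 1.2 [199.8 512.4 205.4] psi 68.7 tilt(y,z) [0. 0.] gap 93.9 F [-0.58 -0.57  0.86]
-> (515, 117, 120, 100.9, -0.5) rows 13
-0.0432, 0, 0, 0.0066, -0.0336, -0.0195, -0.5,
-0.0432, 0, 0, 0.0066, -0.0328, -0.021, -0.5,
-0.0432, 0, 0, 0.0066, -0.0318, -0.0224, -0.5,
-0.0432, 0, 0, 0.0066, -0.0308, -0.0237, -0.5,
-0.0432, 0, 0, 0.0066, -0.0298, -0.025, -0.5,
-0.0432, 0, 0, 0.0066, -0.0287, -0.0263, -0.5,
-0.0432, 0, 0, 0.0066, -0.0275, -0.0275, -0.5,
-0.0432, 0, 0, 0.0066, -0.0263, -0.0287, -0.5,
-0.0432, 0, 0, 0.0066, -0.025, -0.0298, -0.5,
-0.0432, 0, 0, 0.0066, -0.0237, -0.0308, -0.5,
-0.0432, 0, 0, 0.0066, -0.0224, -0.0318, -0.5,
-0.0432, 0, 0, 0.0066, -0.021, -0.0328, -0.5,
-0.0432, 0, 0, 0.0066, -0.0195, -0.0336, -0.5,
total 13
15 near y (np.float64(-26.6), np.float64(28.2)) far y (np.float64(-29.4), np.float64(27.3)) x (np.float64(-123.3), np.float64(-11.7)) bridge (np.float64(67.9), np.float64(96.6)) (np.float64(-30.4), np.float64(35.0)) ((-67.76165008544922, -0.6768341064453125), (118.72718811035156, 60.23477554321289), 0.6720519661903381) ((82.4675521850586, 2.103851318359375
[... 628 characters left out ...]
np.float64(68.3), np.float64(96.6)) (np.float64(-33.1), np.float64(32.2)) ((-67.50074768066406, 1.6827869415283203), (60.234771728515625, 119.21380615234375), 88.67205047607422) ((82.49073791503906, -0.7755050659179688), (69.15562438964844, 30.631223678588867), 89.01241302490234)
18 near y (np.float64(-24.8), np.float64(29.7)) far y (np.float64(-23.7), np.float64(32.7)) x (np.float64(-123.4), np.float64(-11.7)) bridge (np.float64(68.4), np.float64(96.5)) (np.float64(-34.6), np.float64(30.6)) ((-67.46110534667969, 2.8605785369873047), (60.23477554321289, 119.21380615234375), 87.67205047607422) ((82.46463012695312, -2.2150535583496094), (69.15560913085938, 30.6312198638916), 88.01240539550781)
```

Emit:
{"name": "play_rows", "arguments": {"motion": [-0.0432,0,0,0.0066,-0.0336,-0.0195,-0.5,-0.0432,0,0,0.0066,-0.0328,-0.021,-0.5,-0.0432,0,0,0.0066,-0.0318,-0.0224,-0.5,-0.0432,0,0,0.0066,-0.0308,-0.0237,-0.5,-0.0432,0,0,0.0066,-0.0298,-0.025,-0.5,-0.0432,0,0,0.0066,-0.0287,-0.0263,-0.5,-0.0432,0,0,0.0066,-0.0275,-0.0275,-0.5,-0.0432,0,0,0.0066,-0.0263,-0.0287,-0.5,-0.0432,0,0,0.0066,-0.025,-0.0298,-0.5,-0.0432,0,0,0.0066,-0.0237,-0.0308,-0.5,-0.0432,0,0,0.0066,-0.0224,-0.0318,-0.5,-0.0432,0,0,0.0066,-0.021,-0.0328,-0.5,-0.0432,0,0,0.0066,-0.0195,-0.0336,-0.5,0,0,0,0,0,0,-0.5], "newtons": 35}}

```text
clock: 2.65
eef_pos: [530.7, 105.0, 117.0]
eef_rot: [-1.044, 1.566, 0.744]
wrist_force: [-0.8, 0.3, 0.1]
finger_gap: 70.1
```

```bash
python3 - <<'E'
from h import *
plan([(515,117,60,100.9,-0.5),(515,117,9,100.9,-0.5,20)])
p,d=camera("wrist");cv2.imwrite("pics/w1.png",p)
E
```

```text
now 2.65 [530.7 105.  117. ] psi 102.44 tilt(y,z) [0.0024 0.0041] gap 70.1 F [-0.79  0.3   0.15]
-> (515, 117, 60, 100.9, -0.5) rows 2
0.0134, 0, 0, 0.0285, 0.0064, 0.0075, -0.5,
0.0134, 0, 0, 0.0285, 0.0065, 0.0075, -0.5,
-> (515, 117, 9, 100.9, -0.5, 20) rows 3
0, 0, 0, 0.017, 0, 0, -0.5,
0, 0, 0, 0.017, 0, 0, -0.5,
0, 0, 0, 0.017, 0, 0, -0.5,
total 5
```

View pics/w1.png

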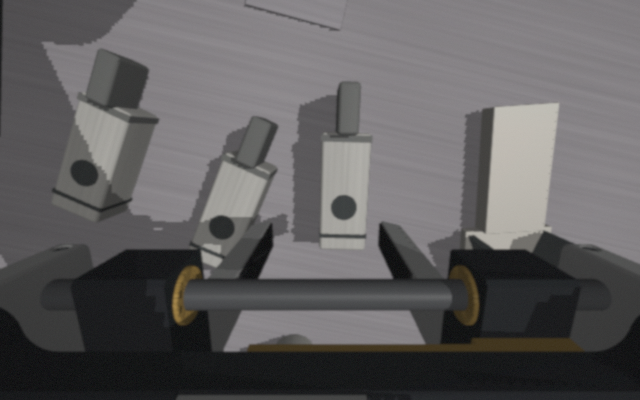

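The wrist view shows C1 at about (345,190), between the fingers. The move overshot by about 15 mm, so I correct that before descending.

Emit:
{"name": "play_rows", "arguments": {"motion": [0.0134,0.001,0.002,0.028,0.0064,0.0075,-0.5,0.0134,0.001,0.002,0.028,0.0064,0.0075,-0.5,0,0,0,0,0,0,-0.5]}}

```text
clock: 3.0
eef_pos: [513.4, 120.5, 61.1]
eef_rot: [-1.092, 1.569, 0.666]
wrist_force: [-0.1, 0.6, 0.8]
finger_gap: 70.5
```

```bash
python3 - <<'E'
from h import *
plan([(515,117,35,100.9,-0.5),(515,117,9,100.9,-0.5,15)])
E
```

```text
now 3.0 [513.4 120.5  61.1] psi 100.73 tilt(y,z) [0.001 0.002] gap 70.5 F [-0.1   0.57  0.84]
-> (515, 117, 35, 100.9, -0.5) rows 1
-0.0029, 0, 0, 0.0261, -0.001, -0.0037, -0.5,
-> (515, 117, 9, 100.9, -0.5, 15) rows 2
0, 0, 0, 0.013, 0, 0, -0.5,
0, 0, 0, 0.013, 0, 0, -0.5,
total 3
```

Emit:
{"name": "play_rows", "arguments": {"motion": [-0.003,0,0,0.026,-0.001,-0.0037,-0.5,0,0,0,0.013,0,0,-0.5,0,0,0,0.012,0,0,-0.5,0,0,0,0,0,0,1,0,0,0,0,0,0,1,0,0,0,0,0,0,1,0,0,0,0,0,0,1,0,0,0,0,0,0,1]}}

```text
clock: 3.8
eef_pos: [518.2, 119.9, 15.7]
eef_rot: [-1.475, 1.56, 0.289]
wrist_force: [-0.6, 0.5, -2.5]
finger_gap: 43.9
```

```bash
python3 - <<'E'
from h import *
st()
E
```

```text
{'clock': np.float64(3.8), 'joints': array([ 0.158,  0.494,  1.742,  0.002,  0.895, -1.608]), 'eef_pos': array([518.216, 119.881,  15.664]), 'eef_rot': array([-1.475,  1.56 ,  0.289]), 'wrist_force': array([-0.63 ,  0.503, -2.507]), 'moment': array([ 0.036, -0.029,  0.   ]), 'finger_gap': np.float64(43.919)}
```

Emit:
{"name": "play_rows", "arguments": {"motion": [0,0,0,-0.02,0,0,1,0,0,0,-0.03,0,0,1,0,0,0,-0.03,0,0,1,0,0,0,0,0,0,1,0,0,0,0,0,0,1,0,0,0,0,0,0,1]}}

```text
clock: 4.4
eef_pos: [516.0, 119.3, 96.7]
eef_rot: [-1.411, 1.564, 0.353]
wrist_force: [-0.3, 0.3, -2.5]
finger_gap: 43.8
```

```bash
python3 - <<'E'
from h import *
f=[]
for i in range(3):
    p,d=camera("wrist"); f.append(read_state()["wrist_force"])
print(np.round(f,2))
cv2.imwrite("pics/w2.png",p)
st()
L=np.array([520.6,298.9]);a=np.radians(15.95);print(L-62*np.array([np.cos(a),np.sin(a)]))
T=np.array([438.3,-332.]);b=np.radians(-3.7)
for dy in (48,-48): print("tray",T+20*np.array([np.cos(b),np.sin(b)])+dy*np.array([-np.sin(b),np.cos(b)]))
E
```

```text
[[-0.02  0.5  -2.48]
 [-0.2   0.63 -2.69]
 [ 0.34 -0.04 -2.59]]
{'clock': np.float64(4.55), 'joints': array([ 0.157,  0.369,  1.7  ,  0.002,  1.067, -1.607]), 'eef_pos': array([515.832, 119.247,  96.371]), 'eef_rot': array([-1.377,  1.565,  0.387]), 'wrist_force': array([ 0.342, -0.038, -2.586]), 'moment': array([ 0.036, -0.008, -0.006]), 'finger_gap': np.float64(44.05)}
[460.98688413 281.8624997 ]
tray [ 461.35586316 -285.39069649]
tray [ 455.16076157 -381.19059584]
```

View pics/w2.png

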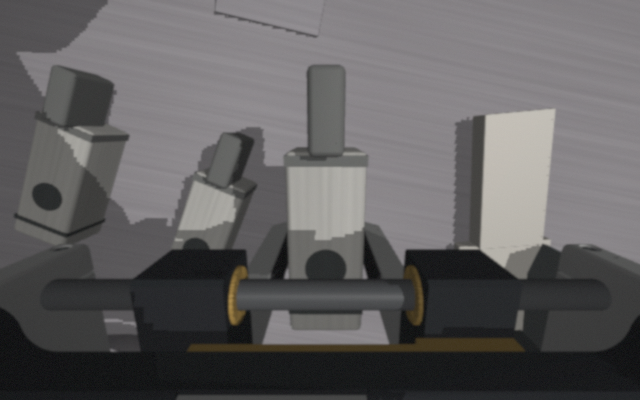

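C1 weighs about 2.6 N, so it is empty. It goes to the far tray slot.

```bash
python3 - <<'E'
from h import *
p,d,W=cloud("wrist");s=read_state()
m=W[180:250,292:355].reshape(-1,3);print("top z med",np.nanpercentile(m[:,2],[10,50,90]),"tcp",s["eef_pos"])
b=W[165:235,290:360]; print(b[40,5],b[40,35],b[40,65],b[5,35])
plan([(455,-379,115,86.3,1)])
E
```

```text
top z med [124.63844698 125.43295369 126.19510959] tcp [515.901333   119.24685402  96.50264616]
[491.59412893  97.73273696 126.36321061] [488.67689012 113.78139047 125.55342723] [485.32630315 129.74291383 126.41597327] [469.84022582 110.10154676 125.45090435]
now 4.6 [515.9 119.2  96.5] psi 101.07 tilt(y,z) [0.0011 0.0061] gap 43.6 F [ 0.38 -0.68 -2.32]
-> (455, -379, 115, 86.3, 1) rows 13
0.0198, 0, 0, -0.0014, 0.012, -0.0367, 1,
0.0198, 0, 0, -0.0014, 0.0112, -0.0369, 1,
0.0198, 0, 0, -0.0014, 0.0105, -0.0372, 1,
0.0198, 0, 0, -0.0014, 0.0098, -0.0374, 1,
0.0198, 0, 0, -0.0014, 0.009, -0.0375, 1,
0.0198, 0, 0, -0.0014, 0.0083, -0.0377, 1,
0.0198, 0, 0, -0.0014, 0.0075, -0.0379, 1,
0.0198, 0, 0, -0.0014, 0.0068, -0.038, 1,
0.0198, 0, 0, -0.0014, 0.006, -0.0381, 1,
0.0198, 0, 0, -0.0014, 0.0052, -0.0383, 1,
0.0198, 0, 0, -0.0014, 0.0045, -0.0383, 1,
0.0198, 0, 0, -0.0014, 0.0037, -0.0384, 1,
0.0198, 0, 0, -0.0014, 0.003, -0.0385, 1,
total 13
```

Emit:
{"name": "play_rows", "arguments": {"motion": [0.02,0,0,-0.0014,0.012,-0.0367,1,0.02,0,0,-0.0014,0.0112,-0.0369,1,0.02,0,0,-0.0014,0.0105,-0.0372,1,0.02,0,0,-0.0014,0.0098,-0.0374,1,0.02,0,0,-0.0014,0.009,-0.0375,1,0.02,0,0,-0.0014,0.0083,-0.0377,1,0.02,0,0,-0.0014,0.0075,-0.0379,1,0.02,0,0,-0.0014,0.0068,-0.038,1,0.02,0,0,-0.0014,0.006,-0.0381,1,0.02,0,0,-0.0014,0.0052,-0.0383,1,0.02,0,0,-0.0014,0.0045,-0.0383,1,0.02,0,0,-0.0014,0.0037,-0.0384,1,0,0,0,0,0,0,1,0,0,0,0,0,0,1]}}

```text
clock: 6.0
eef_pos: [452.0, -357.6, 104.4]
eef_rot: [0.536, 1.564, 2.052]
wrist_force: [-0.3, 0.5, -3.3]
finger_gap: 43.8
```

```bash
python3 - <<'E'
from h import *
plan([(455,-380,60,86.3,1),(455,-380,25,86.3,1,18)])
E
```

```text
now 6.0 [ 452.  -357.6  104.4] psi 86.86 tilt(y,z) [ 0.0063 -0.0037] gap 43.8 F [-0.31  0.53 -3.35]
-> (455, -380, 60, 86.3, 1) rows 2
0.0049, 0, 0, 0.0222, -0.0021, -0.0111, 1,
0.0049, 0, 0, 0.0222, -0.0022, -0.0111, 1,
-> (455, -380, 25, 86.3, 1, 18) rows 2
0, 0, 0, 0.0175, 0, 0, 1,
0, 0, 0, 0.0175, 0, 0, 1,
total 4
```

Emit:
{"name": "play_rows", "arguments": {"motion": [0.005,0.003,-0.002,0.022,-0.0021,-0.0111,1,0.005,0.003,-0.002,0.022,-0.0022,-0.0111,1,0,0,0,0.017,0,0,1,0,0,0,0.008,0,0,1,0,0,0,0,0,0,1]}}

```text
clock: 6.5
eef_pos: [456.2, -376.4, 32.1]
eef_rot: [0.378, 1.569, 1.888]
wrist_force: [0.2, 0.8, -2.6]
finger_gap: 44.0
```

```bash
python3 - <<'E'
from h import *
plan([(455,-380,19,86.3,1)])
p,d,W=cloud("wrist");cv2.imwrite("pics/w3.png",p)
E
```

```text
now 6.5 [ 456.2 -376.4   32.1] psi 86.53 tilt(y,z) [ 0.0014 -0.0005] gap 44.0 F [ 0.22  0.84 -2.6 ]
-> (455, -380, 19, 86.3, 1) rows 1
0.0041, 0, 0, 0.0131, 0.001, -0.0037, 1,
total 1
```

View pics/w3.png

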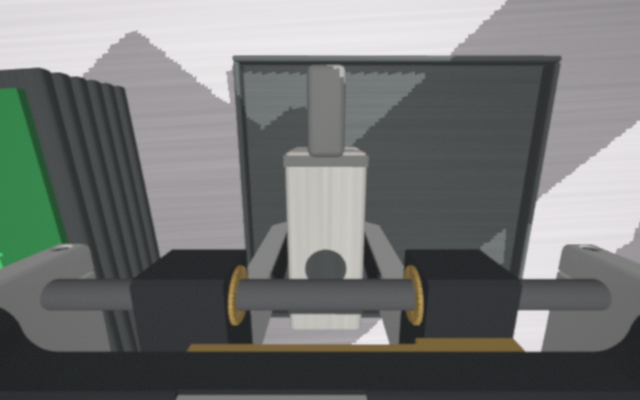

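```bash
python3 - <<'E'
from h import *
p,d,W=cloud("top")
for u in (500,503,506,510,520,540):
    print(u,W[220,u].round(0),W[265,u].round(0))
E
```

```text
500 [ 530. -514.    3.] [ 415. -375.  320.]
503 [ 529. -514.   24.] [ 416. -377.  329.]
506 [ 527. -513.   45.] [ 416. -384.  328.]
510 [ 526. -517.   60.] [ 416. -389.  334.]
520 [ 525. -540.   69.] [ 416. -399.  356.]
540 [ 526. -596.   65.] [ 406. -589.   66.]
```

Emit:
{"name": "play_rows", "arguments": {"motion": [0.004,0,0,0.01,0.001,-0.0037,1,0,0,0,0.003,0,0,1,0,0,0,0.002,0,0,1]}}

```text
clock: 6.9
eef_pos: [456.5, -381.3, 19.8]
eef_rot: [-2.119, 1.566, -0.613]
wrist_force: [-0.0, 0.1, -2.4]
finger_gap: 43.8
```

Emit:
{"name": "play_rows", "arguments": {"motion": [0,0,0,0.002,0,0,1,0,0,0,0.001,0,0,1]}}

```text
clock: 7.1
eef_pos: [456.7, -381.8, 19.2]
eef_rot: [-2.121, 1.565, -0.614]
wrist_force: [-4.1, 3.3, 5.8]
finger_gap: 44.0
```

Contact (+5.8 N on the wrist). I open partly and rise.

Emit:
{"name": "play_rows", "arguments": {"motion": [0,0,0,-0.0005,0,0,-0.25,0,0,0,0,0,0,-0.25,0,0,0,0,0,0,-0.25,0,0,0,-0.02,0,0,-0.25,0,0,0,-0.035,0,0,-0.25,0,0,0,-0.04,0,0,-0.5]}}

```text
clock: 7.7
eef_pos: [454.7, -380.1, 112.8]
eef_rot: [0.511, 1.569, 2.017]
wrist_force: [-0.5, 1.0, -0.5]
finger_gap: 63.6
```

```bash
python3 - <<'E'
from h import *
p,d,W=cloud("wrist");cv2.imwrite("pics/w4.png",p)
plan([(534.5,-110.5,110,76.8,-0.5)],rstep=.1)
E
```

```text
now 7.75 [ 456.8 -382.   120.4] psi 86.29 tilt(y,z) [-0.0043  0.0063] gap 67.5 F [-0.18 -0.33  6.98]
-> (534.5, -110.5, 110, 76.8, -0.5) rows 8
0.0207, 0, 0, 0.0013, -0.0075, 0.0345, -0.5,
0.0207, 0, 0, 0.0013, -0.0068, 0.0346, -0.5,
0.0207, 0, 0, 0.0013, -0.0061, 0.0348, -0.5,
0.0207, 0, 0, 0.0013, -0.0053, 0.0349, -0.5,
0.0207, 0, 0, 0.0013, -0.0046, 0.035, -0.5,
0.0207, 0, 0, 0.0013, -0.0039, 0.0351, -0.5,
0.0207, 0, 0, 0.0013, -0.0032, 0.0352, -0.5,
0.0207, 0, 0, 0.0013, -0.0024, 0.0352, -0.5,
total 8
```

View pics/w4.png

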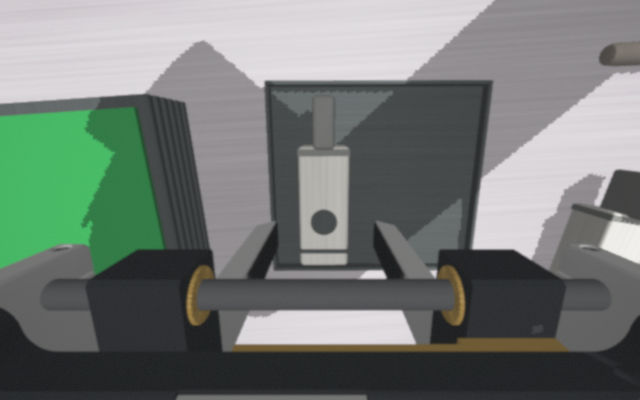

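The first cartridge lies in the tray at about (323,205). Next is C3.

Emit:
{"name": "play_rows", "arguments": {"motion": [0.0207,0,0,0.0013,-0.0075,0.0345,-0.5,0.0207,0,0,0.0013,-0.0068,0.0346,-0.5,0.0207,0,0,0.0013,-0.0061,0.0348,-0.5,0.0207,0,0,0.0013,-0.0053,0.0349,-0.5,0.0207,0,0,0.0013,-0.0046,0.035,-0.5,0.0207,0,0,0.0013,-0.0039,0.0351,-0.5,0.0207,0,0,0.0013,-0.0032,0.0352,-0.5,0.02,0,0,0.0013,-0.0024,0.025,-0.5,0,0,0,0,0,0,-0.5,0,0,0,0,0,0,-0.5]}}

```text
clock: 8.75
eef_pos: [537.3, -112.7, 111.2]
eef_rot: [-1.96, 1.553, -0.627]
wrist_force: [0.4, -0.8, -0.1]
finger_gap: 70.2
```

```bash
python3 - <<'E'
from h import *
plan([(534.5,-110.5,60,76.8,-0.5),(534.5,-110.5,10,76.8,-0.5,18)],rstep=.1)
p,d,W=cloud("wrist");cv2.imwrite("pics/w5.png",p)
p,d,W=cloud("top");cv2.imwrite("pics/t5.png",p[180:300,300:500])
Z=W[...,2];m=np.zeros(Z.shape,bool);m[205:290,395:485]=1
q=W[m&(Z>42)&(Z<52)];print("tray cart",cv2.minAreaRect(q[:,:2].astype(np.float32)),np.median(q[:,2]),len(q))
E
```

```text
now 8.75 [ 537.3 -112.7  111.2] psi 76.38 tilt(y,z) [-0.0068  0.0166] gap 70.2 F [ 0.42 -0.79 -0.08]
-> (534.5, -110.5, 60, 76.8, -0.5) rows 2
-0.0037, 0, 0, 0.0256, 0.0016, 0.0007, -0.5,
-0.0037, 0, 0, 0.0256, 0.0016, 0.0008, -0.5,
-> (534.5, -110.5, 10, 76.8, -0.5, 18) rows 3
0, 0, 0, 0.0167, 0, 0, -0.5,
0, 0, 0, 0.0167, 0, 0, -0.5,
0, 0, 0, 0.0167, 0, 0, -0.5,
total 5
tray cart ((434.86041259765625, -381.9272155761719), (45.5222053527832, 146.30441284179688), 85.84879302978516) 47.51533019828071 656
```

View pics/w5.png

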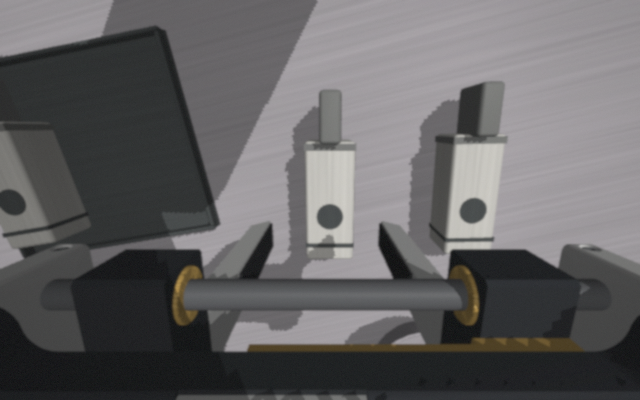

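Tray cartridge top is at 47.5 mm, so it is flat. C3 is centred between the fingers, so I descend.

Emit:
{"name": "play_rows", "arguments": {"motion": [-0.0037,-0.0035,0.008,0.0256,0.0016,0.0007,-0.5,-0.0037,-0.003,0.008,0.0256,0.0016,0.0008,-0.5,0,0,0,0.0167,0,0,-0.5,0,0,0,0.0167,0,0,-0.5,0,0,0,0.012,0,0,-0.5,0,0,0,0,0,0,-0.5]}}

```text
clock: 9.45
eef_pos: [534.6, -118.2, 12.2]
eef_rot: [-1.752, 1.567, -0.419]
wrist_force: [0.7, -0.6, -0.3]
finger_gap: 70.4
```

```bash
python3 - <<'E'
from h import *
plan([(534.5,-110.5,9,76.8,-0.5)],rstep=.1)
E
```

```text
now 9.45 [ 534.6 -118.2   12.2] psi 76.37 tilt(y,z) [-0.0006  0.0034] gap 70.4 F [ 0.74 -0.6  -0.31]
-> (534.5, -110.5, 9, 76.8, -0.5) rows 1
-0.0076, 0, 0, 0.0032, 0.0019, 0.0075, -0.5,
total 1
```

Emit:
{"name": "play_rows", "arguments": {"motion": [-0.0076,0,0.002,0.003,0.0019,0.0075,-0.5,0,0,0,0,0,0,1,0,0,0,0,0,0,1,0,0,0,0,0,0,1,0,0,0,0,0,0,1,0,0,0,0,0,0,1]}}

```text
clock: 10.05
eef_pos: [535.7, -110.7, 11.7]
eef_rot: [-1.73, 1.566, -0.389]
wrist_force: [0.4, -0.1, -3.3]
finger_gap: 43.9
```

Emit:
{"name": "play_rows", "arguments": {"motion": [0,0,0,-0.02,0,0,1,0,0,0,-0.03,0,0,1,0,0,0,-0.03,0,0,1,0,0,0,0,0,0,1,0,0,0,0,0,0,1,0,0,0,0,0,0,1]}}

```text
clock: 10.65
eef_pos: [533.7, -110.3, 91.6]
eef_rot: [-2.9, 1.57, -1.559]
wrist_force: [-0.1, 0.2, -2.4]
finger_gap: 43.7
```

```bash
python3 - <<'E'
from h import *
p,d,W=cloud("wrist");s=st();cv2.imwrite("pics/w6.png",p)
print("top z",np.nanpercentile(W[180:240,295:350,2],[10,50,90])-s["eef_pos"][2])
plan([(461,-285,105,86.3,1)],rstep=.1)
plan([(461,282,120,105.95,1)],rstep=.1)
E
```

```text
{'clock': np.float64(10.7), 'joints': array([-2.710e-01,  4.100e-01,  1.655e+00, -1.000e-03,  1.077e+00,
       -1.611e+00]), 'eef_pos': array([ 533.397, -110.2  ,   91.238]), 'eef_rot': array([ 2.302,  1.57 , -2.641]), 'wrist_force': array([-0.426,  0.131, -2.692]), 'moment': array([-0.035,  0.007,  0.037]), 'finger_gap': np.float64(43.658)}
top z [31.86877248 32.62097593 33.37183228]
now 10.7 [ 533.4 -110.2   91.2] psi 76.81 tilt(y,z) [-0.0007 -0.0008] gap 43.7 F [-0.43  0.13 -2.69]
-> (461, -285, 105, 86.3, 1) rows 5
-0.0331, 0, 0, -0.0028, 0.0061, -0.0373, 1,
-0.0331, 0, 0, -0.0028, 0.0074, -0.0371, 1,
-0.0331, 0, 0, -0.0028, 0.0086, -0.0369, 1,
-0.0331, 0, 0, -0.0028, 0.0098, -0.0366, 1,
-0.0331, 0, 0, -0.0028, 0.011, -0.0362, 1,
total 5
now 10.7 [ 533.4 -110.2   91.2] psi 76.81 tilt(y,z) [-0.0007 -0.0008] gap 43.7 F [-0.43  0.13 -2.69]
-> (461, 282, 120, 105.95, 1) rows 10
-0.0509, 0, 0, -0.0029, 0.016, 0.0365, 1,
-0.0509, 0, 0, -0.0029, 0.0141, 0.0373, 1,
-0.0509, 0, 0, -0.0029, 0.0122, 0.038, 1,
-0.0509, 0, 0, -0.0029, 0.0103, 0.0385, 1,
-0.0509, 0, 0, -0.0029, 0.0083, 0.039, 1,
-0.0509, 0, 0, -0.0029, 0.0063, 0.0394, 1,
-0.0509, 0, 0, -0.0029, 0.0043, 0.0397, 1,
-0.0509, 0, 0, -0.0029, 0.0023, 0.0398, 1,
-0.0509, 0, 0, -0.0029, 0.0002, 0.0399, 1,
-0.0509, 0, 0, -0.0029, -0.0018, 0.0398, 1,
total 10
```

View pics/w6.png

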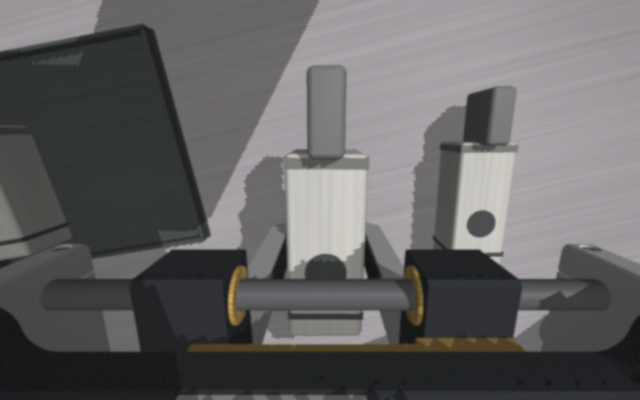

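C3 weighs about 2.6 N, so it is also empty and C2 must be the full one. C3 goes to the near tray slot.

Emit:
{"name": "play_rows", "arguments": {"motion": [-0.033,0,0,-0.0028,0.0061,-0.0373,1,-0.033,0,0,-0.0028,0.0074,-0.0371,1,-0.033,0,0,-0.0028,0.0086,-0.0369,1,-0.033,0,0,-0.0028,0.0098,-0.0366,1,-0.033,0,0,-0.0028,0.011,-0.0342,1,0,0,0,0,0,0,1,0,0,0,0,0,0,1]}}

```text
clock: 11.4
eef_pos: [455.8, -287.2, 97.0]
eef_rot: [1.161, 1.557, 2.675]
wrist_force: [0.5, 0.2, -2.6]
finger_gap: 44.0
```

```bash
python3 - <<'E'
from h import *
plan([(461,-285,50,86.3,1),(461,-285,24,86.3,1,15)],rstep=.1)
E
```

```text
now 11.4 [ 455.8 -287.2   97. ] psi 86.75 tilt(y,z) [ 0.0054 -0.0124] gap 44.0 F [ 0.48  0.15 -2.64]
-> (461, -285, 50, 86.3, 1) rows 2
0.0039, 0, 0, 0.0235, -0.0025, 0.0013, 1,
0.0039, 0, 0, 0.0235, -0.0025, 0.0013, 1,
-> (461, -285, 24, 86.3, 1, 15) rows 2
0, 0, 0, 0.013, 0, 0, 1,
0, 0, 0, 0.013, 0, 0, 1,
total 4
```

Emit:
{"name": "play_rows", "arguments": {"motion": [0.004,0.003,-0.006,0.0235,-0.0025,0.0013,1,0.004,0.002,-0.006,0.0235,-0.0025,0.0013,1,0,0,0,0.013,0,0,1,0,0,0,0.008,0,0,1,0,0,0,0,0,0,1]}}

```text
clock: 11.9
eef_pos: [461.5, -281.0, 24.6]
eef_rot: [0.903, 1.567, 2.411]
wrist_force: [0.1, 0.8, -2.7]
finger_gap: 43.9
```

```bash
python3 - <<'E'
from h import *
plan([(461,-285,16.5,86.3,1)],rstep=.1)
E
```

```text
now 11.9 [ 461.5 -281.    24.6] psi 86.41 tilt(y,z) [ 0.0021 -0.0027] gap 43.9 F [ 0.08  0.83 -2.74]
-> (461, -285, 16.5, 86.3, 1) rows 1
0.0019, 0, 0, 0.0081, 0.0002, -0.004, 1,
total 1
```

Emit:
{"name": "play_rows", "arguments": {"motion": [0.002,0.002,-0.002,0.005,0,-0.004,1,0,0,0,0.003,0,0,1,0,0,0,0.002,0,0,1]}}

```text
clock: 12.2
eef_pos: [462.2, -285.6, 15.6]
eef_rot: [-2.317, 1.569, -0.811]
wrist_force: [-1.8, 1.1, 1.6]
finger_gap: 44.0
```

Emit:
{"name": "play_rows", "arguments": {"motion": [0,0,0,0,0,0,-0.25,0,0,0,0,0,0,-0.25,0,0,0,0,0,0,-0.25,0,0,0,-0.02,0,0,-0.25,0,0,0,-0.035,0,0,-0.25,0,0,0,-0.035,0,0,-0.5,0,0,0,0,0,0,-0.5]}}

```text
clock: 12.9
eef_pos: [462.4, -286.0, 110.3]
eef_rot: [-2.222, 1.567, -0.716]
wrist_force: [-0.2, 0.1, -0.2]
finger_gap: 68.9
```

```bash
python3 - <<'E'
from h import *
p,d,W=cloud("wrist");cv2.imwrite("pics/w7.png",p)
plan([(558.2,14.8,110,77.6,-0.5)],rstep=.1)
E
```

```text
now 12.95 [ 461.7 -285.4  108. ] psi 86.3 tilt(y,z) [-0.0009  0.0008] gap 70.3 F [-0.14 -0.19 -0.65]
-> (558.2, 14.8, 110, 77.6, -0.5) rows 8
0.019, 0, 0, -0.0003, -0.0096, 0.0382, -0.5,
0.019, 0, 0, -0.0003, -0.0089, 0.0384, -0.5,
0.019, 0, 0, -0.0003, -0.0082, 0.0386, -0.5,
0.019, 0, 0, -0.0003, -0.0074, 0.0387, -0.5,
0.019, 0, 0, -0.0003, -0.0067, 0.0388, -0.5,
0.019, 0, 0, -0.0003, -0.006, 0.039, -0.5,
0.019, 0, 0, -0.0003, -0.0052, 0.0391, -0.5,
0.019, 0, 0, -0.0003, -0.0045, 0.0392, -0.5,
total 8
```

View pics/w7.png

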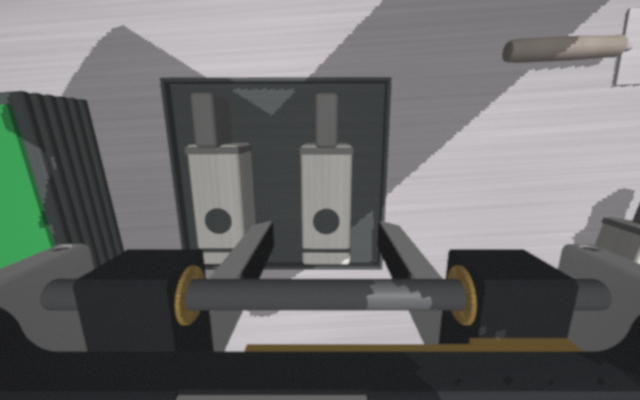

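Both empties lie side by side in the tray, at about (218,205) and (326,205). Next is the full one, C2.

Emit:
{"name": "play_rows", "arguments": {"motion": [0.019,0,0,0,-0.0096,0.0382,-0.5,0.019,0,0,0,-0.0089,0.0384,-0.5,0.019,0,0,0,-0.0082,0.0386,-0.5,0.019,0,0,0,-0.0074,0.0387,-0.5,0.019,0,0,0,-0.0067,0.0388,-0.5,0.019,0,0,0,-0.006,0.039,-0.5,0.019,0,0,0,-0.0052,0.0391,-0.5,0.015,0,0,0,-0.0035,0.027,-0.5,0,0,0,0,0,0,-0.5,0,0,0,0,0,0,-0.5]}}

```text
clock: 13.95
eef_pos: [554.3, 14.2, 96.6]
eef_rot: [1.694, 1.559, 3.043]
wrist_force: [-1.0, 0.2, 0.9]
finger_gap: 70.4
```

```bash
python3 - <<'E'
from h import *
p,d,W=cloud("top");Z=W[...,2]
m=np.zeros(Z.shape,bool);m[205:290,395:485]=1;m&=(Z>42)&(Z<52)
n,l,s,c=cv2.connectedComponentsWithStats(m.astype(np.uint8))
for i in range(1,n):
    if s[i,4]>50:
        q=W[l==i];print("tray cart",np.round(np.concatenate([np.ravel(x) for x in cv2.minAreaRect(q[:,:2].astype(np.float32))]),1),np.percentile(q[:,2],[5,50,95]).round(1))
p,d,W=cloud("wrist");cv2.imwrite("pics/w8.png",p)
plan([(558.2,14.8,60,77.6,-0.5),(558.2,14.8,11,77.6,-0.5,18)],rstep=.1)
E
```

```text
tray cart [ 441.2 -286.3   45.3  147.3   86.3] [43.6 47.1 50.9]
tray cart [ 433.6 -381.9   45.4  149.5   85.7] [43.5 47.4 50.8]
now 14.05 [554.3  13.4  96.9] psi 77.26 tilt(y,z) [-0.0013 -0.0114] gap 70.4 F [-0.77 -0.09  0.87]
-> (558.2, 14.8, 60, 77.6, -0.5) rows 1
-0.006, 0, 0, 0.0369, -0.0035, 0.0022, -0.5,
-> (558.2, 14.8, 11, 77.6, -0.5, 18) rows 3
0, 0, 0, 0.0163, 0, 0, -0.5,
0, 0, 0, 0.0163, 0, 0, -0.5,
0, 0, 0, 0.0163, 0, 0, -0.5,
total 4
```

View pics/w8.png

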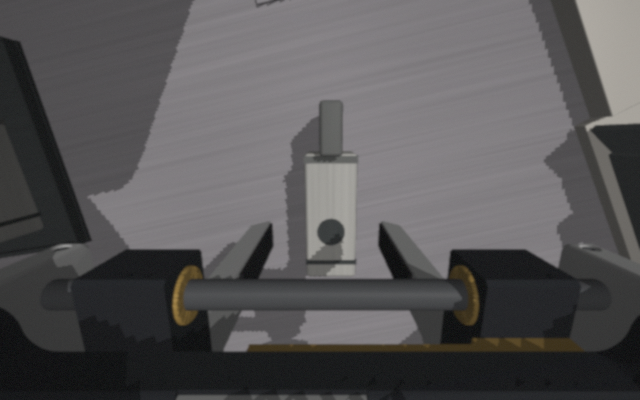

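Emit:
{"name": "play_rows", "arguments": {"motion": [-0.006,0,-0.005,0.0369,-0.0035,0.0022,-0.5,0,0,-0.005,0.0163,0,0,-0.5,0,0,0,0.0163,0,0,-0.5,0,0,0,0.013,0,0,-0.5,0,0,0,0,0,0,-0.5]}}

```text
clock: 14.55
eef_pos: [557.3, 9.1, 11.7]
eef_rot: [-2.706, 1.569, -1.357]
wrist_force: [-0.4, -1.0, 1.3]
finger_gap: 70.6
```

```bash
python3 - <<'E'
from h import *
plan([(558.2,14.8,9,77.6,-0.5)],rstep=.1)
E
```

```text
now 14.55 [557.3   9.1  11.7] psi 77.26 tilt(y,z) [-0.0013  0.0006] gap 70.6 F [-0.39 -0.98  1.27]
-> (558.2, 14.8, 9, 77.6, -0.5) rows 1
-0.0059, 0, 0, 0.0027, 0.0004, 0.0058, -0.5,
total 1
```

Emit:
{"name": "play_rows", "arguments": {"motion": [-0.006,0,0,0.003,0,0.0058,-0.5,0,0,0,0,0,0,1,0,0,0,0,0,0,1,0,0,0,0,0,0,1,0,0,0,0,0,0,1,0,0,0,0,0,0,1], "newtons": 50}}

```text
clock: 15.15
eef_pos: [559.9, 14.6, 10.9]
eef_rot: [-1.718, 1.567, -0.364]
wrist_force: [0.5, -1.7, -4.1]
finger_gap: 44.0
```

Emit:
{"name": "play_rows", "arguments": {"motion": [0,0,0,-0.02,0,0,1,0,0,0,-0.03,0,0,1,0,0,0,-0.04,0,0,1,0,0,0,-0.04,0,0,1,0,0,0,0,0,0,1,0,0,0,0,0,0,1]}}

```text
clock: 15.75
eef_pos: [555.1, 14.5, 138.7]
eef_rot: [1.952, 1.56, -2.977]
wrist_force: [-0.1, 0.6, -9.6]
finger_gap: 43.6
```

```bash
python3 - <<'E'
from h import *
p,d,W=cloud("wrist");s=st();cv2.imwrite("pics/w9.png",p)
print("top z",np.nanpercentile(W[180:240,295:350,2],[10,50,90])-s["eef_pos"][2])
plan([(461,282,125,105.95,1)],rstep=.1)
E
```

```text
{'clock': np.float64(15.8), 'joints': array([-0.039,  0.38 ,  1.575, -0.002,  1.197, -1.392]), 'eef_pos': array([555.33 ,  14.464, 138.855]), 'eef_rot': array([ 1.957,  1.561, -2.972]), 'wrist_force': array([ 0.466, -0.332, -7.49 ]), 'moment': array([ 0.024, -0.129,  0.009]), 'finger_gap': np.float64(43.8)}
top z [32.66689649 33.43262093 34.23237999]
now 15.8 [555.3  14.5 138.9] psi 77.6 tilt(y,z) [-0.0038 -0.0095] gap 43.8 F [ 0.47 -0.33 -7.49]
-> (461, 282, 125, 105.95, 1) rows 8
-0.0618, 0, 0, 0.0017, 0.0187, 0.0301, 1,
-0.0618, 0, 0, 0.0017, 0.0168, 0.0312, 1,
-0.0618, 0, 0, 0.0017, 0.0148, 0.0322, 1,
-0.0618, 0, 0, 0.0017, 0.0128, 0.0331, 1,
-0.0618, 0, 0, 0.0017, 0.0107, 0.0338, 1,
-0.0618, 0, 0, 0.0017, 0.0086, 0.0344, 1,
-0.0618, 0, 0, 0.0017, 0.0065, 0.0349, 1,
-0.0618, 0, 0, 0.0017, 0.0043, 0.0352, 1,
total 8
```

View pics/w9.png

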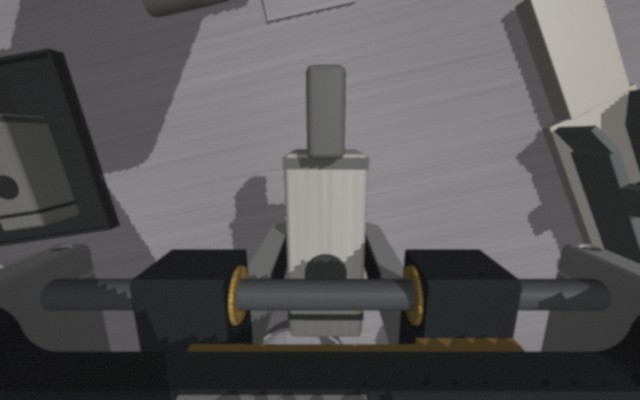

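C2 weighs about 7.5 N, so it is the full one. I carry it to the loader bed.

Emit:
{"name": "play_rows", "arguments": {"motion": [-0.0618,0,0,0.0017,0.0187,0.0301,1,-0.0618,0,0,0.0017,0.0168,0.0312,1,-0.0618,0,0,0.0017,0.0148,0.0322,1,-0.0618,0,0,0.0017,0.0128,0.0331,1,-0.0618,0,0,0.0017,0.0107,0.0338,1,-0.0618,0,0,0.0017,0.0086,0.0344,1,-0.0618,0,0,0.0017,0.0065,0.0349,1,-0.055,0,0,0.0017,0.003,0.023,1,0,0,0,0,0,0,1,0,0,0,0,0,0,1]}}

```text
clock: 16.8
eef_pos: [450.3, 275.6, 101.7]
eef_rot: [1.578, 1.527, -2.845]
wrist_force: [0.0, -0.8, -7.7]
finger_gap: 43.7
```

```bash
python3 - <<'E'
from h import *
p,d,W=cloud("wrist");cv2.imwrite("pics/w10.png",p)
p,d,W=cloud("top");cv2.imwrite("pics/t10.png",cv2.resize(p[140:290,150:400],None,fx=3,fy=3,interpolation=cv2.INTER_CUBIC))
plan([(461,282,70,105.95,1),(461,282,42,105.95,1,15)],rstep=.1)
E
```

```text
now 16.9 [450.8 275.1 102.2] psi 106.48 tilt(y,z) [-0.0001 -0.0433] gap 43.7 F [-0.28  0.25 -8.11]
-> (461, 282, 70, 105.95, 1) rows 1
0.0093, 0, 0, 0.0322, -0.0117, 0.0037, 1,
-> (461, 282, 42, 105.95, 1, 15) rows 2
0, 0, 0, 0.014, 0, 0, 1,
0, 0, 0, 0.014, 0, 0, 1,
total 3
```

View pics/w10.png

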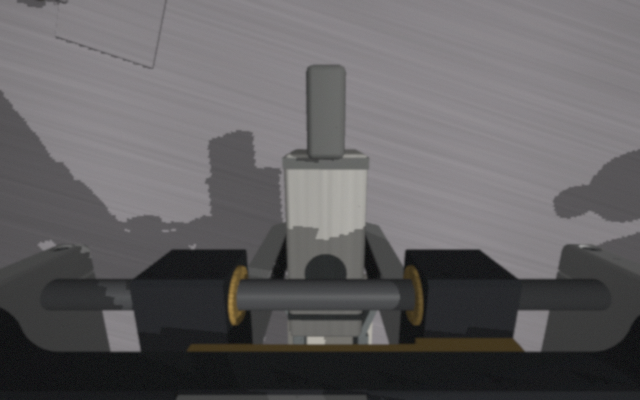

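Emit:
{"name": "play_rows", "arguments": {"motion": [0.009,0,-0.022,0.016,-0.006,0.002,1,0,0,-0.021,0.016,-0.006,0.002,1,0,0,0,0,0,0,1,0,0,0,0,0,0,1]}}

```text
clock: 17.3
eef_pos: [461.7, 279.0, 68.4]
eef_rot: [2.877, 1.57, -1.563]
wrist_force: [-0.7, -0.1, -7.3]
finger_gap: 43.6
```

```bash
python3 - <<'E'
from h import *
plan([(461,282,42,105.95,1,15)],rstep=.1)
p,d,W=cloud("wrist");cv2.imwrite("pics/w11.png",p)
E
```

```text
now 17.3 [461.7 279.   68.4] psi 105.6 tilt(y,z) [-0.001  -0.0003] gap 43.6 F [-0.65 -0.09 -7.32]
-> (461, 282, 42, 105.95, 1, 15) rows 2
-0.003, 0, 0, 0.0132, 0, 0.0016, 1,
-0.003, 0, 0, 0.0132, -0.0001, 0.0016, 1,
total 2
```

View pics/w11.png

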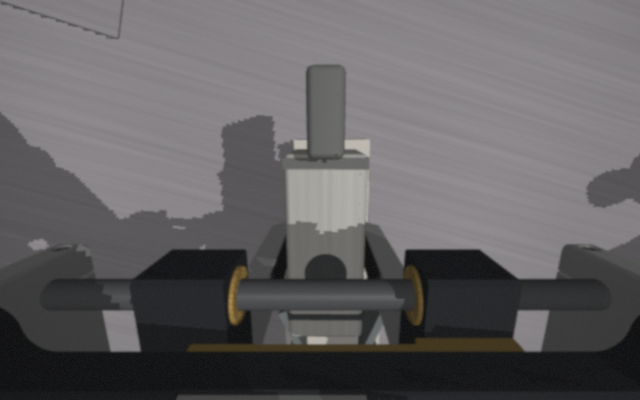

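The wrist view shows the bed's end at (332,147), aligned under the cartridge and a few mm to the right, which agrees with the computed shift.

Emit:
{"name": "play_rows", "arguments": {"motion": [-0.003,0,0,0.013,0,0.0018,1,-0.003,0,0,0.013,0,0.0018,1,0,0,0,0.003,0,0,1,0,0,0,0.002,0,0,1]}}

```text
clock: 17.75
eef_pos: [461.2, 282.4, 36.1]
eef_rot: [-2.319, 1.57, -0.47]
wrist_force: [0.4, 0.5, -7.9]
finger_gap: 43.4
```

```bash
python3 - <<'E'
from h import *
plan([(461,282,33,105.95,1,15)],rstep=.1)
E
```

```text
now 17.75 [461.2 282.4  36.1] psi 105.93 tilt(y,z) [-0.0007  0.0008] gap 43.4 F [ 0.39  0.5  -7.91]
-> (461, 282, 33, 105.95, 1, 15) rows 1
-0.0004, 0, 0, 0.0031, 0.0003, -0.0003, 1,
total 1
```

Emit:
{"name": "play_rows", "arguments": {"motion": [0,0,0,0.002,0,0,1,0,0,0,0.001,0,0,1,0,0,0,0.001,0,0,1]}}

```text
clock: 18.05
eef_pos: [461.1, 282.4, 32.9]
eef_rot: [-2.805, 1.57, -0.956]
wrist_force: [-10.8, -5.7, 14.4]
finger_gap: 43.8
```

Emit:
{"name": "play_rows", "arguments": {"motion": [0,0,0,-0.0007,0,0,1,0,0,0,0,0,0,-0.2,0,0,0,0,0,0,-0.2,0,0,0,0,0,0,-0.2,0,0,0,-0.02,0,0,-0.2,0,0,0,-0.035,0,0,-0.2,0,0,0,-0.02,0,0,0,0,0,0,0,0,0,0]}}

```text
clock: 18.85
eef_pos: [463.2, 283.5, 114.6]
eef_rot: [-1.48, 1.563, 0.368]
wrist_force: [-0.5, -0.3, -0.7]
finger_gap: 47.3
```

```bash
python3 - <<'E'
from h import *
st()
p,d,W=cloud("wrist");cv2.imwrite("pics/w12.png",p)
p,d,W=cloud("side");cv2.imwrite("pics/s12.png",p)
Q=W.reshape(-1,3)
a=np.radians(15.95);X=Q.copy();X[:,:2]=(Q[:,:2]-[520.6,298.9])@np.array([[np.cos(a),-np.sin(a)],[np.sin(a),np.cos(a)]])
m=(abs(X[:,2]-66)<5)&(X[:,0]<-2)&(X[:,0]>-160)&(abs(X[:,1])<40)
print("body top loader frame",cv2.minAreaRect(X[m][:,:2].astype(np.float32)),np.median(X[m][:,2]),m.sum())
m=(abs(X[:,2]-78)<5)&(X[:,0]<-50)&(X[:,0]>-190)&(abs(X[:,1])<40)
print("fin",cv2.minAreaRect(X[m][:,:2].astype(np.float32)),np.median(X[m][:,2]),m.sum())
E
```

```text
{'clock': np.float64(18.85), 'joints': array([ 4.820e-01,  3.720e-01,  1.647e+00, -1.000e-03,  1.114e+00,
       -1.366e+00]), 'eef_pos': array([463.166, 283.533, 114.611]), 'eef_rot': array([-1.48 ,  1.563,  0.368]), 'wrist_force': array([-0.47 , -0.256, -0.682]), 'moment': array([ 0.044, -0.011,  0.012]), 'finger_gap': np.float64(47.27)}
body top loader frame ((-82.56293487548828, 0.1738262176513672), (148.61602783203125, 47.22257995605469), 0.3591386079788208) 65.06765640077936 1421
fin ((-136.8133544921875, 1.3728599548339844), (18.200597763061523, 41.58833694458008), 87.4676513671875) 76.58980658784594 214
```

View pics/s12.png

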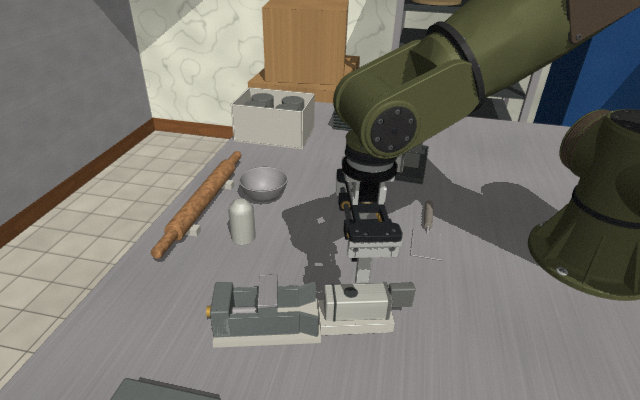

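View pics/w12.png

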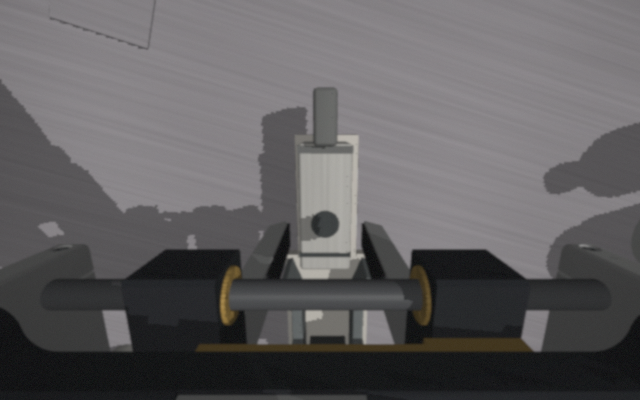

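The cartridge lies centred on the bed and released: body centre about -62 mm, y about 1 mm, nose to the plunger. Next I take the fin.

```bash
python3 - <<'E'
from h import *
plan([(387.6,261.9,112,105.95,0,30),(387.6,261.9,70,105.95,0,21),(387.6,261.9,42,105.95,0,15)],rstep=.1)
E
```

```text
now 18.95 [462.2 283.  111.9] psi 105.94 tilt(y,z) [-0.0001  0.0041] gap 47.3 F [-0.14 -0.13 -1.14]
-> (387.6, 261.9, 112, 105.95, 0, 30) rows 3
-0.0001, 0, 0, 0, 0.0258, 0.0001, 0,
-0.0001, 0, 0, 0, 0.0258, 0.0001, 0,
-0.0001, 0, 0, 0, 0.0258, 0.0001, 0,
-> (387.6, 261.9, 70, 105.95, 0, 21) rows 2
0, 0, 0, 0.021, 0, 0, 0,
0, 0, 0, 0.021, 0, 0, 0,
-> (387.6, 261.9, 42, 105.95, 0, 15) rows 2
0, 0, 0, 0.014, 0, 0, 0,
0, 0, 0, 0.014, 0, 0, 0,
total 7
```

Emit:
{"name": "play_rows", "arguments": {"motion": [0,0,0,0,0.0258,0,0,0,0,0.002,0,0.0258,0,0,0,0,0.002,0,0.0258,0,0,0,0,0,0,0,0,0,0,0,0,0,0,0,0]}}

```text
clock: 19.45
eef_pos: [383.4, 259.7, 105.2]
eef_rot: [1.814, 1.563, -2.62]
wrist_force: [0.5, -0.6, -0.3]
finger_gap: 46.9
```

```bash
python3 - <<'E'
from h import *
plan([(387.6,261.9,70,105.95,0,25),(387.6,261.9,42,105.95,0,15)],rstep=.1)
p,d,W=cloud("wrist");cv2.imwrite("pics/w13.png",p)
E
```

```text
now 19.45 [383.4 259.7 105.2] psi 105.91 tilt(y,z) [-0.002 -0.008] gap 46.9 F [ 0.54 -0.62 -0.31]
-> (387.6, 261.9, 70, 105.95, 0, 25) rows 2
-0.0003, 0, 0, 0.0176, -0.0023, 0.0005, 0,
-0.0003, 0, 0, 0.0176, -0.0023, 0.0005, 0,
-> (387.6, 261.9, 42, 105.95, 0, 15) rows 2
0, 0, 0, 0.014, 0, 0, 0,
0, 0, 0, 0.014, 0, 0, 0,
total 4
```

View pics/w13.png

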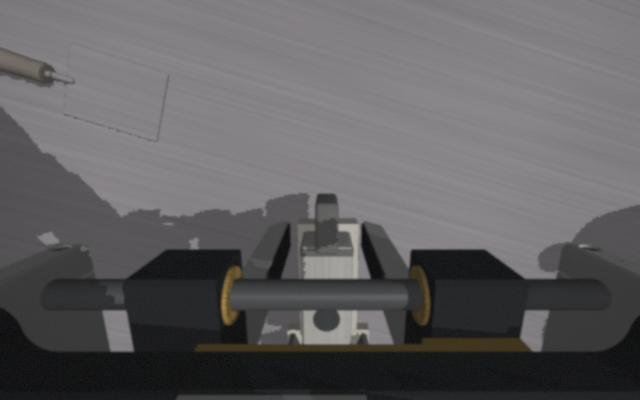

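The fin, at about (327,220), is centred between the fingers.

Emit:
{"name": "play_rows", "arguments": {"motion": [0,-0.001,-0.004,0.0176,-0.0023,0.0005,0,0,-0.001,-0.004,0.0176,-0.0023,0.0005,0,0,0,0,0.014,0,0,0,0,0,0,0.011,0,0,0,0,0,0,0,0,0,0]}}

```text
clock: 20.0
eef_pos: [390.4, 262.5, 40.8]
eef_rot: [1.888, 1.571, -2.548]
wrist_force: [-0.3, -0.1, 0.7]
finger_gap: 46.8
```

```bash
python3 - <<'E'
from h import *
plan([(387.6,261.9,42,105.95,0,15)],rstep=.1)
E
```

```text
now 20.0 [390.4 262.5  40.8] psi 105.84 tilt(y,z) [-0.0001 -0.0003] gap 46.8 F [-0.35 -0.13  0.71]
-> (387.6, 261.9, 42, 105.95, 0, 15) rows 1
-0.0019, 0, 0, -0.0012, 0.0029, 0.0002, 0,
total 1
```

Emit:
{"name": "play_rows", "arguments": {"motion": [0,0,0,0,0.002,0,0,0,0,0,0,0,0,1,0,0,0,0,0,0,1,0,0,0,0,0,0,1,0,0,0,0,0,0,1,0,0,0,0,0,0,1,0,0,0,0,0,0,1], "newtons": 60}}

```text
clock: 20.7
eef_pos: [389.7, 262.4, 42.5]
eef_rot: [-1.379, 1.568, 0.468]
wrist_force: [3.1, 0.7, -3.1]
finger_gap: 17.4
```

```bash
cat >> h.py <<'E'
LO=np.array([520.6,298.9]);LA=np.radians(15.95)
def toL(x,y):
    v=np.array([x,y])-LO;c,s=np.cos(LA),np.sin(LA);return np.array([v@[c,s],v@[-s,c]])
def toW(x,y): 
    c,s=np.cos(LA),np.sin(LA);return LO+[c*x-s*y,s*x+c*y]
def cart(n="side"):
    p,d,W=cloud(n);Q=W.reshape(-1,3);X=Q.copy();X[:,:2]=(Q[:,:2]-LO)@np.array([[np.cos(LA),-np.sin(LA)],[np.sin(LA),np.cos(LA)]])
    return p,X
E
python3 - <<'E'
from h import *
s=st();print(toL(*s["eef_pos"][:2]),toW(-70,0),toW(-20,0))
p,X=cart("top");m=(abs(X[:,2]-66)<5)&(X[:,0]<60)&(X[:,0]>-160)&(abs(X[:,1])<40)
print(m.sum(),np.nanpercentile(X[m][:,0],[1,99]),np.median(X[m][:,2]))
E
```

```text
{'clock': np.float64(20.7), 'joints': array([ 0.515,  0.338,  1.897, -0.   ,  0.903, -1.332]), 'eef_pos': array([389.663, 262.41 ,  42.492]), 'eef_rot': array([-1.379,  1.568,  0.468]), 'wrist_force': array([ 3.06 ,  0.725, -3.128]), 'moment': array([ 0.119, -0.152, -0.125]), 'finger_gap': np.float64(17.387)}
[-135.92382058    0.89663981] [453.29486918 279.66411257] [501.36996262 293.40403216]
487 [-101.10502502   -9.67284435] 65.25817164426053
```

```bash
python3 - <<'E'
from h import *
w=toW(-75,0.3)
plan([(w[0],w[1],42.5,105.95,1,12)])
E
```

```text
now 20.75 [389.6 262.4  42.5] psi 105.83 tilt(y,z) [0.0005 0.0023] gap 17.7 F [ 0.97  0.84 -3.17]
-> (np.float64(448.40492031819434), np.float64(278.5785711688934), 42.5, 105.95, 1, 12) rows 6
-0.0004, 0, 0, 0, -0.0102, -0.0001, 1,
-0.0004, 0, 0, 0, -0.0102, -0.0001, 1,
-0.0004, 0, 0, 0, -0.0102, -0.0001, 1,
-0.0004, 0, 0, 0, -0.0102, -0.0001, 1,
-0.0004, 0, 0, 0, -0.0102, -0.0001, 1,
-0.0004, 0, 0, 0, -0.0102, -0.0001, 1,
total 6
```

Emit:
{"name": "play_rows", "arguments": {"motion": [0,0,0,0,-0.01,0,1,0,0,0.001,0,-0.01,0,1,0,0,0.001,0,-0.01,0,1,0,0,0,0,-0.01,0,1,0,0,0,0,-0.01,0,1,0,0,0,0,-0.01,0,1,0,0,0,0,0,0,1]}}

```text
clock: 21.45
eef_pos: [445.1, 278.7, 43.4]
eef_rot: [1.584, 1.56, -2.851]
wrist_force: [3.6, 0.3, -2.5]
finger_gap: 17.6
```

```bash
python3 - <<'E'
from h import *
s=read_state();print("L",toL(*s["eef_pos"][:2]),s["moment"])
w=toW(-32,0)
plan([(w[0],w[1],42.5,105.95,1,12)])
p,X=cart("side");cv2.imwrite("pics/s14.png",p)
E
```

```text
L [-78.16132302   1.34656562] [ 0.24320879 -0.72085041  0.00444787]
now 21.45 [445.1 278.7  43.4] psi 105.91 tilt(y,z) [-0.0001 -0.0104] gap 17.6 F [ 3.64  0.34 -2.5 ]
-> (np.float64(489.8319401965915), np.float64(290.1064514595142), 42.5, 105.95, 1, 12) rows 4
-0.0002, 0, 0, 0.0002, -0.0115, -0.0003, 1,
-0.0002, 0, 0, 0.0002, -0.0115, -0.0003, 1,
-0.0002, 0, 0, 0.0002, -0.0115, -0.0003, 1,
-0.0002, 0, 0, 0.0002, -0.0115, -0.0003, 1,
total 4
```

View pics/s14.png

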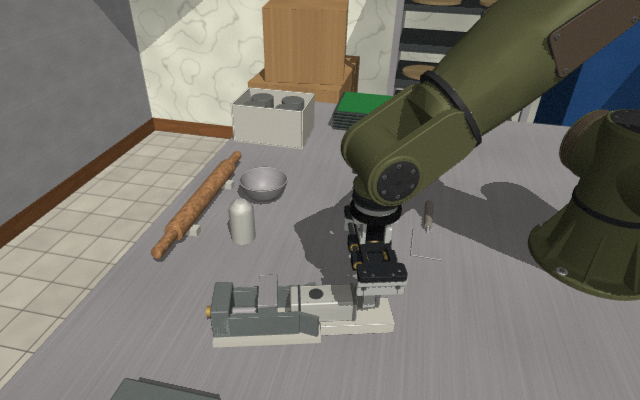

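Emit:
{"name": "play_rows", "arguments": {"motion": [0,0,-0.005,0,-0.0115,-0.0003,1,0,0,-0.003,0,-0.0115,-0.0003,1,0,0,-0.003,0,-0.0115,-0.0003,1,0,0,-0.002,0,-0.0115,-0.0003,1,0,0,0,0,0,0,1]}}

```text
clock: 22.0
eef_pos: [486.0, 289.5, 42.8]
eef_rot: [1.69, 1.564, -2.744]
wrist_force: [4.7, 0.2, -1.0]
finger_gap: 17.7
```

```bash
python3 - <<'E'
from h import *
s=read_state();print("L",toL(*s["eef_pos"][:2]),s["moment"])
w=toW(-13,0)
plan([(w[0],w[1],42.5,105.95,1,10)])
p,X=cart("side");cv2.imwrite("pics/s15.png",p[250:370,180:430])
for z0,lo,hi,nm in ((66,-40,65,"body"),(78,-60,10,"fin")):
    m=(abs(X[:,2]-z0)<5)&(X[:,0]<hi)&(X[:,0]>lo)&(abs(X[:,1])<15)
    print(nm,m.sum(),np.nanpercentile(X[m],[2,50,98],axis=0).round(1))
E
```

```text
L [-35.85585115   0.44230083] [ 0.30341579 -0.67658029  0.05564062]
now 22.0 [486.  289.5  42.8] psi 105.96 tilt(y,z) [-0.0008 -0.0068] gap 17.7 F [ 4.75  0.24 -1.05]
-> (np.float64(508.10047570486535), np.float64(295.32762090542764), 42.5, 105.95, 1, 10) rows 3
0.0001, 0, 0, 0.0001, -0.0076, -0.0001, 1,
0.0001, 0, 0, 0.0001, -0.0076, -0.0001, 1,
0.0001, 0, 0, 0.0001, -0.0076, -0.0001, 1,
total 3
body 630 [[-18.7 -14.3  62.9]
 [ 25.    1.3  65. ]
 [ 64.   14.5  67. ]]
fin 0 [nan nan nan]
  return np.nanmean(a, axis, out=out, keepdims=keepdims)
```

View pics/s15.png

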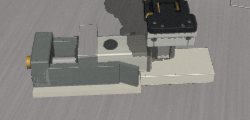

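Emit:
{"name": "play_rows", "arguments": {"motion": [0,0,-0.003,0,-0.008,0,1,0,0,-0.003,0,-0.008,0,1,0,0,-0.002,0,-0.008,0,1,0,0,0,0,0,0,1]}}

```text
clock: 22.45
eef_pos: [502.8, 294.5, 42.7]
eef_rot: [1.746, 1.558, -2.687]
wrist_force: [-1.2, -0.7, 3.8]
finger_gap: 17.7
```

```bash
python3 - <<'E'
from h import *
s=read_state();print("L",toL(*s["eef_pos"][:2]),s["moment"])
w=toW(-13,0)
plan([(w[0],w[1],42.5,105.95,1,10)])
p,X=cart("side");cv2.imwrite("pics/s16.png",cv2.resize(p[250:370,180:430],None,fx=3,fy=3,interpolation=cv2.INTER_CUBIC))
m=(abs(X[:,2]-64)<6)&(X[:,0]<65)&(X[:,0]>-40)&(abs(X[:,1])<12)
print(m.sum(),np.nanpercentile(X[m],[1,50,99],axis=0).round(1))
E
```

```text
L [-18.30953713   0.6994177 ] [-0.15577292  0.28690809  0.02355695]
now 22.45 [502.8 294.5  42.7] psi 106.02 tilt(y,z) [-0.0022 -0.0123] gap 17.7 F [-1.25 -0.74  3.81]
-> (np.float64(508.10047570486535), np.float64(295.32762090542764), 42.5, 105.95, 1, 10) rows 1
0.0012, 0, 0, 0.0002, -0.0053, -0.0007, 1,
total 1
405 [[-37.8 -11.6  58.9]
 [ 34.2   2.   64.5]
 [ 64.1  11.8  66.7]]
```

View pics/s16.png

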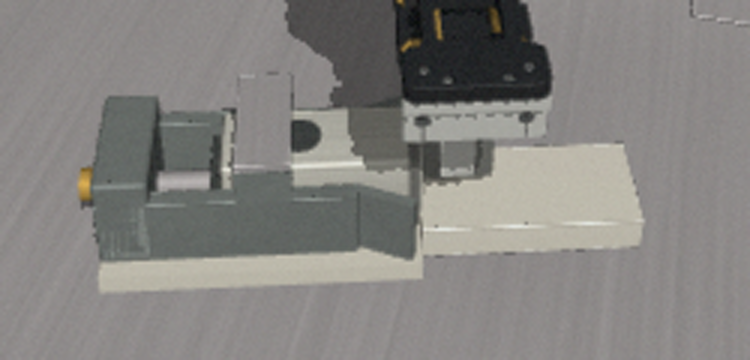

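Emit:
{"name": "play_rows", "arguments": {"motion": [0,-0.002,-0.006,0,-0.004,-0.0003,1,0,0,-0.006,0,-0.003,-0.0003,1,0,0,0,0,-0.001,0,1]}}

```text
clock: 22.8
eef_pos: [504.8, 294.7, 40.5]
eef_rot: [1.678, 1.558, -2.754]
wrist_force: [-7.7, -1.7, -3.5]
finger_gap: 17.8
```

```bash
python3 - <<'E'
from h import *
s=read_state();print("L",toL(*s["eef_pos"][:2]),s["moment"])
plan([(0,0,0,105.95,1,1000)])
p,X=cart("side");cv2.imwrite("pics/s17.png",cv2.resize(p[250:370,180:430],None,fx=3,fy=3,interpolation=cv2.INTER_CUBIC))
p,X=cart("top");cv2.imwrite("pics/t17.png",cv2.resize(p[140:290,150:300],None,fx=4,fy=4,interpolation=cv2.INTER_CUBIC))
m=(X[:,0]>-5)&(X[:,0]<180)&(abs(X[:,1])<18)
for a in range(95,150,3):
    k=m&(X[:,0]>a)&(X[:,0]<a+3)
    if k.sum(): print(a,np.median(X[k][:,2]).round(1),end="; ")
E
```

```text
L [-16.37975979   0.26675709] [-0.28504207  1.48286198  0.13307619]
now 22.8 [504.8 294.7  40.5] psi 106.08 tilt(y,z) [-0.0014 -0.0128] gap 17.8 F [-7.66 -1.66 -3.48]
-> (0, 0, 0, 105.95, 1, 1000) rows 1
0.0022, 0, 0, 0.0405, 0.5666, -0.1434, 1,
total 1
95 82.4; 98 82.1; 104 62.2; 107 60.8; 110 56.0; 113 48.9; 116 48.4; 119 38.2; 122 38.0; 125 24.5; 128 13.7; 131 14.7; 134 15.3; 137 13.6; 140 17.1; 143 47.4; 146 69.0; 149 69.8;
```

View pics/s17.png

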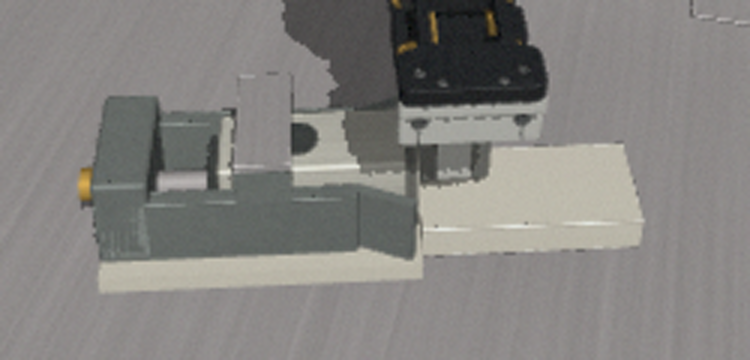

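View pics/t17.png

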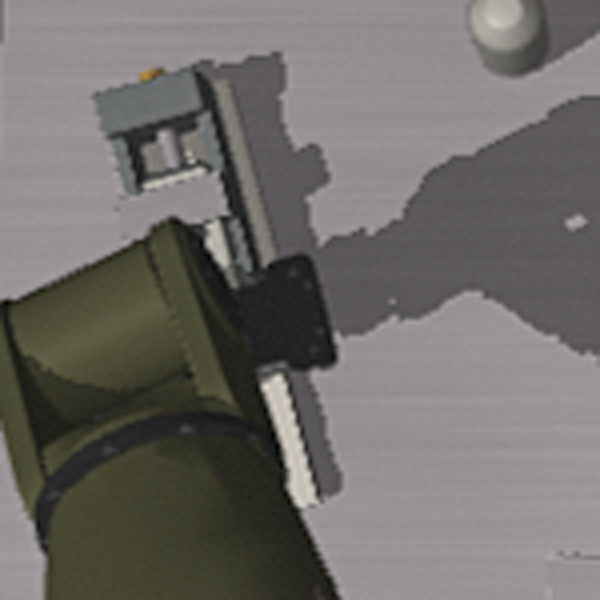

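Emit:
{"name": "play_rows", "arguments": {"motion": [0.002,-0.001,-0.008,-0.001,-0.005,0,1,0,0,-0.006,0,-0.004,0,1,0,0,0,0,-0.002,0,1]}}

```text
clock: 23.2
eef_pos: [509.0, 295.9, 37.3]
eef_rot: [1.73, 1.557, -2.703]
wrist_force: [-8.2, -2.7, -3.1]
finger_gap: 17.9
```

```bash
python3 - <<'E'
from h import *
s=read_state();print("L",toL(*s["eef_pos"][:2]),s["moment"])
plan([(0,0,0,105.95,1,1000)])
p,X=cart("top")
m=(X[:,0]>-5)&(X[:,0]<180)&(abs(X[:,1])<15)
for a in range(100,130,2):
    k=m&(X[:,0]>a)&(X[:,0]<a+2)
    if k.sum(): print(a,X[k][:,2].min().round(1),np.median(X[k][:,2]).round(1),X[k][:,2].max().round(1),end="; ")
p,X=cart("side");cv2.imwrite("pics/s18.png",cv2.resize(p[250:370,180:430],None,fx=3,fy=3,interpolation=cv2.INTER_CUBIC))
E
```

```text
L [-11.93978068   0.27386324] [-0.35936965  1.65231443  0.10291865]
now 23.2 [509.  295.9  37.3] psi 106.02 tilt(y,z) [-0.0022 -0.0134] gap 17.9 F [-8.17 -2.72 -3.12]
-> (0, 0, 0, 105.95, 1, 1000) rows 1
0.0013, 0, 0, 0.0373, 0.5709, -0.1439, 1,
total 1
104 56.0 57.7 61.0; 106 56.5 59.4 62.1; 108 55.6 58.6 61.9; 110 55.2 58.0 60.1; 112 55.0 57.7 61.7; 114 56.1 56.3 57.4; 116 46.6 48.6 51.6; 118 41.3 48.5 52.2; 120 44.2 46.5 48.8; 122 36.8 38.4 39.9; 124 34.5 38.6 42.9; 126 11.9 37.6 39.1; 128 16.4 39.5 46.1;
```

View pics/s18.png

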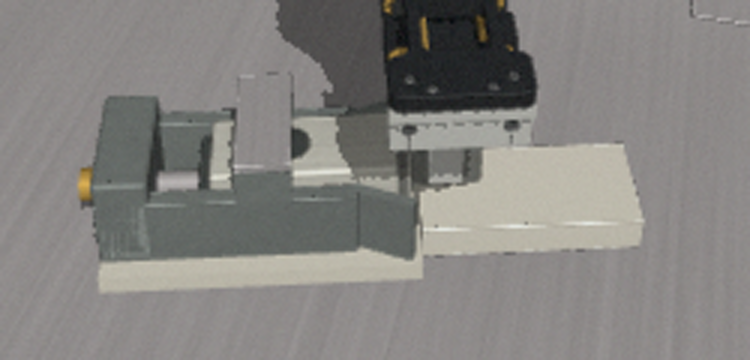

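The nose is at about 115 mm, so the body centre is at about 60 mm, past the step and already sinking. I lower it the rest of the way.

Emit:
{"name": "play_rows", "arguments": {"motion": [0.001,0,-0.006,0.003,-0.001,0,1,0,0,0,0.003,-0.001,0,1,0,0,0,0.001,0,0,1]}}

```text
clock: 23.6
eef_pos: [508.0, 295.6, 32.3]
eef_rot: [1.821, 1.559, -2.612]
wrist_force: [-3.2, -1.4, 4.0]
finger_gap: 17.7
```

```bash
python3 - <<'E'
from h import *
s=read_state();print("L",toL(*s["eef_pos"][:2]),s["moment"])
plan([(0,0,0,105.95,1,1000)])
p,X=cart("side")
for lo,hi in ((20,40),(40,62),(104,113)):
    m=(X[:,2]>40)&(X[:,2]<75)&(X[:,0]<hi)&(X[:,0]>lo)&(abs(X[:,1])<8)
    print(lo,m.sum(),np.nanpercentile(X[m][:,2],[5,50,95]).round(1) if m.sum() else 0)
E
```

```text
L [-12.98919517   0.30004063] [0.03753143 0.37775673 0.03730744]
now 23.6 [508.  295.6  32.3] psi 106.02 tilt(y,z) [-0.003  -0.0119] gap 17.7 F [-3.17 -1.38  3.98]
-> (0, 0, 0, 105.95, 1, 1000) rows 1
0.0013, 0, 0, 0.0323, 0.5699, -0.1439, 1,
total 1
20 88 [53.6 55.2 56.4]
40 93 [53.3 55.1 56.6]
104 41 [54.1 55.1 56.1]
```

The body top is at about 55 mm along its whole length, so it is level on the pocket floor. I release it.

Emit:
{"name": "play_rows", "arguments": {"motion": [0,0,0,0,0,0,0.1,0,0,0,0,0,0,0.1,0,0,0,0,0,0,0.1,0,0,0,0,0,0,0.1]}}

```text
clock: 24.05
eef_pos: [507.7, 295.7, 32.5]
eef_rot: [1.84, 1.56, -2.593]
wrist_force: [-0.8, -0.3, 0.6]
finger_gap: 42.0
```

Emit:
{"name": "play_rows", "arguments": {"motion": [0,0,0,-0.015,0,0,0.1,0,0,0,-0.03,0,0,0.1,0,0,0,-0.04,0,0,0.1,0,0,0,-0.04,0,0,0.1,0,0,0,-0.02,0.04,0,0.1,0,0,0,0,0.04,0,0.1,0,0,0,0,0.04,0,0.1,0,0,0,0,0.03,0,0.1,0,0,0,0,0,0,0.1]}}

```text
clock: 24.95
eef_pos: [360.3, 253.5, 192.4]
eef_rot: [1.822, 1.567, -2.611]
wrist_force: [0.5, 0.2, 0.4]
finger_gap: 42.3
```

```bash
python3 - <<'E'
from h import *
st()
p,X=cart("side");cv2.imwrite("pics/s20.png",p)
Xs=X
for lo,hi in ((5,20),(20,40),(40,62),(104,109)):
    m=(X[:,2]>40)&(X[:,2]<75)&(X[:,0]<hi)&(X[:,0]>lo)&(abs(X[:,1])<8)
    print(lo,m.sum(),np.nanpercentile(X[m][:,2],[5,50,95]).round(1) if m.sum() else 0)
m=(X[:,2]>61)&(X[:,2]<72)&(X[:,0]<10)&(X[:,0]>-60)&(abs(X[:,1])<20)
print("fin",m.sum(),np.nanpercentile(X[m],[2,50,98],axis=0).round(1))
p,X=cart("top");cv2.imwrite("pics/t20.png",p)
m=(X[:,2]>61)&(X[:,2]<72)&(X[:,0]<10)&(X[:,0]>-60)&(abs(X[:,1])<20)
if m.sum(): print("fin top",m.sum(),np.nanpercentile(X[m],[2,50,98],axis=0).round(1))
for a in range(102,132,2):
    k=(X[:,0]>a)&(X[:,0]<a+2)&(abs(X[:,1])<15)
    if k.sum(): print(a,np.median(X[k][:,2]).round(1),end="; ")
print(place_of("side","cart_a_mid")[:3])
for r in place_of("side","cart_a_mid"):
    w=(np.array(camera_params("side")["T"])@np.append(r["at"],1))[:3];print(r["conf"],w,toL(*w[:2]))
E
```

```text
{'clock': np.float64(24.95), 'joints': array([ 0.53 ,  0.068,  1.827, -0.   ,  1.25 , -1.32 ]), 'eef_pos': array([360.276, 253.5  , 192.411]), 'eef_rot': array([ 1.822,  1.567, -2.611]), 'wrist_force': array([0.46 , 0.188, 0.376]), 'moment': array([ 0.06 , -0.   ,  0.021]), 'finger_gap': np.float64(42.307)}
5 65 [53.8 55.4 56.6]
20 84 [53.7 55.3 56.7]
40 96 [53.8 55.3 56.8]
104 23 [53.8 54.8 55.9]
fin 240 [[-38.   -8.6  61.7]
 [-17.    3.3  66.5]
 [  1.8   9.   68.8]]
fin top 111 [[-39.3 -10.7  62.4]
 [-19.1  -2.7  66.5]
 [  0.2   6.2  71. ]]
104 56.6; 106 55.1; 108 54.3; 110 48.9; 112 49.1; 114 51.5; 118 40.9; 120 38.8; 122 42.0; 124 34.2; 126 13.5; 128 33.8; 130 24.0; [{'at': [-53.9, 198.4, 745.9], 'conf': 0.65}, {'at': [187.6, -112.7, 1216.4], 'conf': 0.62}]
0.65 [573.78540507 313.88039303  15.14871869] [55.25445429 -0.2115879 ]
0.62 [ 456.81600376 -288.36424067   24.90937108] [-222.70770054 -547.12792532]
```

View pics/s20.png

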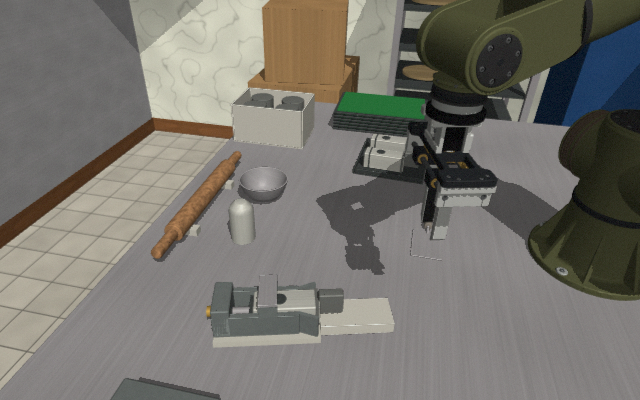

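View pics/t20.png

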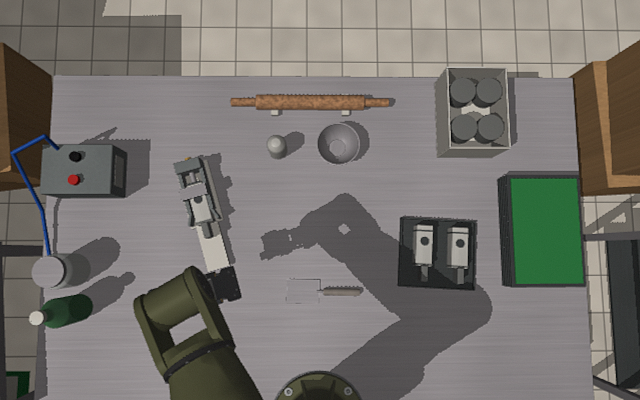

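Everything is in place: body centre at about 55 mm past the step, level, both empties flat, bowl and shaker unmoved. I hand it in.

```bash
python3 - <<'E'
from cell import *
print(sign_off())
E
```

```text
the job is handed in; nothing more can be done
None
```

The job is done and was handed in at about 25 s of the 72 s allowed; `sign_off()` reports no verdict.

**What I did:** I lifted the three cartridges one after another. The left and right ones weighed about 2.6 N, so they were empty, and I set them down in the tray. The middle one weighed about 7.5–8 N, so it was the full one. I laid it on the loader bed, let go, took it by the fin, pushed it to about 60 mm past the step, lowered it 10 mm and released it.

**Last checks:**
- **Full cartridge:** its centre is about 55 mm past the step, by both depth and the network. It is within about 3 mm of the lane's middle, with the body top level at about 55 mm, so it is down on the pocket floor. The spring holds it against the step.
- **Plunger:** I had no direct reading of its travel. The nose at about 110 mm means it is pushed in about 12 mm.
- **Empties:** the top-camera check after placing showed both flat, with tops at about 47 mm. The last picture shows them still in the tray.
- **Bowl and shaker:** they look unmoved in the last picture; I did not measure them again. The gripper was clear and the wrist force near zero.

**What was off:** arm moves over- or undershot by up to about 20 mm and tilted slightly, so I measured and corrected before each grasp and placing. The first empty touched the tray floor with about 8 N more than its weight. The full one touched the bed with about 22 N of vertical force before I released it.

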